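# Hang the thickness gauge on its drop-flap peg

## Robot

A 6-joint arm with a two-finger parallel gripper is mounted at the origin on the work surface. World frame = base frame: x ahead of the robot, y to its left, z up, the work surface at z = 0. Lengths are in m, angles in rad, forces in N, time in s.
With the tool pointing down it reaches from about 0.35 to 0.8 m from the base axis. Payload 7.3 kg.
Tool frame: the origin (TCP) lies at the very end of the fingers, on their centre line; the grasp point (between the pads) lies r.pinch_z behind it (r.pinch_z is the distance from the TCP to the grasp point, in m); z points along the fingers, x is the direction in which the jaws open and shut, and the axes are right-handed (so a half turn about z gives the same grasp; the last joint's range is limited). The gripper opens to 85 mm and grips with 20 to 120 N. Pads are 22 mm wide; open, the fingers measure 114 mm over their backs; the gripper's body (76 mm by 85 mm) begins 54 mm behind the grasp point. The pads swing forward as they close: fully open they stand 13 mm farther back than shut.
Start: joints at [-1.404, 0.342, 1.524, -0, 1.275, -0.146], TCP at [0.162, -0.5, 0.231] pointing down, gripper open.
Joint ranges: [-2.53, 2.53], [-0.77, 2.02], [0.04, 2.7], [-1, 4.14], [0.28, 2.66], [-3.11, 3.11]. Speed limits (rad/s): [2.57, 2.57, 3.14, 3.14, 3.14, 3.14].

## Interface

Orientations are given as a unit quaternion [w, x, y, z].
In Python, from rig import telemetry, read_camera, r gives the robot as it stands.
- The arm moves only by the tool play_rows, never from a script. Its argument "targets" is a list of rows, each an object with "gripper": the gripper command: -1 is shut, 1 is fully open, values between are in proportion; "translation": the shift along the tool's x, y, z in units of 7.5 cm (1.0 is 7.5 cm), a list of three; "yaw": the turn about the tool's z in units of 60 degrees (1.0 is 60 degrees). A call has 1 to 20 rows; each row shifts and turns the commanded pose from where the row before left it, along the tool's axes as they then stand; what a row does not reach is not made up. A row lasts 1/8 s, in which the tool goes at most 62.5 mm and 10.7 degrees, less where a joint would pass 70% of its speed; a pose out of reach is approached as far as the arm can. A call with a number of a shift or a turn outside -1 to 1 is refused whole. A call with a gripper value outside its range is refused whole. The fingers move at their own pace and stop on an object; "squeeze" is the grip in N (left out, the last holds). Time passes only in rows, so rows that do not move let the fingers close. It gives the time, the measured TCP pose, the force and the opening at its end, in the units of the state.
- telemetry.get_obs(): the state, without advancing time (a new reading comes with each control period).
- read_camera(name): name is "scene" or "top" or "wrist"; returns a dict with "color" (400x640x3 uint8, red, green, blue), "fovy" (degrees; the focal length in pixels is half the picture's height over the tangent of half this angle, whatever the lens; pixels are square), "cx", "cy" (the principal point, pixels), "R" (3x3) and "t" (3): a world point X has camera coordinates R X + t; the wrist camera has in their place "mount" (4x4, takes a point from camera to tool coordinates, whose origin is the TCP and whose axes are the tool frame's). Camera axes: x right, y down, z forward; pixel columns grow to the right and rows downward; lengths in m; the calibration is good to about 2 mm. The wrist camera is an equidistant fisheye: a pixel r from the principal point sees the ray r / f radians off the axis. A picture is of the moment at which its call begins: read the wrist's pose just before it. There is no depth.
- r.hand_in(): hands the job in, once; it reports no verdict.
The state is a dict: "time": time; "joint_positions": joint angles; "joint_vel": joint speeds; "joint_efforts": joint torques, N m; "position": TCP position; "eef_rot": TCP orientation; "ft_force": force on the tool from outside, world axes, zero at the start; "wrist_torque": the same for the moment, N m; "grip_width": finger opening in m.
Only numpy, scipy, OpenCV 4.12 (cv2) and the standard library are available. Lean on these libraries where they do the work, as an engineer would, in place of code of your own. Each camera call takes 0.05 s, during which the arm holds its last target.

## Task

Take the steel thickness gauge out of its slotted wooden block and hang it by its round eye on the peg of the stand: slide the eye along the peg so that it lifts the little gravity flap and the flap drops down behind it, then let go so that the gauge hangs freely, locked between flap and clamp. The peg's height has to be found by touch: work gently, never straining gauge or stand, and do not disturb the other things on the bench.

Things in the scene. Friction and masses are not known exactly. Their poses are not given: they have to be found in the camera images.
- gauge: Gauge, sizes in mm: upright steel plate 8 thick (x), 64 wide (y), 98 high (z), two open slots in its lower edge (middle 28 plain), wooden grip block on top. Round eye of 19 diameter along x, centre 64 above the lower edge, midway across. Same from both sides. About 0.4 kg, centre of mass below the eye. Origin: middle of the lower edge; z up.
- gauge_eye (a point): Centre of the gauge's eye, 64 above its lower edge; x is the eye's axis.
- gauge_grip (a point): Place to grip the gauge: 136 mm above its lower edge (72 above the eye), in the wooden block, which is 20 mm thick along the gauge's x (close the fingers along x), 34 wide along y, and reaches from 96 to 160 above the lower edge.
- rack: Fixed wooden block 71 (x) by 94 (y) by 45 high with an upright slot 11 (x) by 70 (y), 35 deep, in which the gauge stands, its lower edge 10 above the bench. Origin: centre of its underside. The gauge lifts straight up out of it.
- stand: Fixed rigid steel stand, sizes in mm. Origin: on the bench under the centre of its post (24 square, 136 high); z up; the peg points along -x at y = 0. Base plate 150 by 120 by 12 thick, x from -105 to 45. A grey clamp block on the post (36 by 36, 18 high, front face at x = -18) carries the peg. The clamp's height was set by hand and is not part of this pose.
- pin_foot (a point): Point ON THE BENCH straight under the flap's pin (stand x = -66 mm). Peg: round, 14 mm diameter, level, from the clamp (stand x -18) to the tip (x -88; last 4 taper to 10 diameter). Its axis is somewhere from 100 to 140 mm above the bench, fixed during a run: not measured, to be felt (e.g. gauge's lower edge set lightly on the peg) or seen.
- flap (a joint): Gravity flap's angle, rad: 0 hanging down (locked), grows to 1.5 as it is lifted inwards to the clamp; it swings no other way. 3 mm thick, 5 wide, 30 g, from the pin on the peg's axis to 28 mm below it. The eye's lower rim lifts it when pushed inwards; it drops when the plate's middle is about 30 mm past the pin (stand x -36). At x -22 the plate meets the clamp.
- whetstone: Bystander: two-layer sharpening stone, 50 by 150 by 25 high, lying. Origin: centre of underside.
- tin: Bystander: closed tin, 60 diameter, 60 high. Origin: centre of underside.
- spanner: Bystander: wrench about 160 long, lying along its x.
Mind the look-alikes: they are no part of the job. Leave any blue look-alike of the gauge alone. There is more than one size of the stand; the one meant has the size given above.

How it is judged:
On the way, in this order (a step that is already met when the one before it is completed fails the run):
1. the gauge is lifted clear of the wooden block (height (world z) of gauge above 0.06 m), for 0.1 s.
2. the eye is on the peg and lifts the flap (value of joint flap above 0.6 rad and horizontal distance between gauge_eye and stand below 0.07 m and y of gauge_eye in the frame of stand between -0.008 and 0.008 m), for 0.02 s.
At the end, for the whole second after the job is handed in: Gauge released, still (below 0.08 m/s), hanging by its eye on the peg: eye centre 18 to 63 mm in front of the post's centre, within 8 mm of the peg's line sideways and 90 to 143 mm high, plate within 0.35 rad of upright and of square to the peg, flap down again (below 0.15 rad) (value of joint flap below 0.15 rad and x of gauge_eye in the frame of stand between -0.063 and -0.018 m and y of gauge_eye in the frame of stand between -0.008 and 0.008 m and height (world z) of gauge_eye between 0.09 and 0.143 m and angle between the x axis of gauge and the x axis of stand, either way round below 0.35 rad and angle between gauge's own z axis and vertical below 0.35 rad and linear speed of gauge below 0.08 m/s and contact force between gauge and stand above 1 N and contact force between gauge and the fingers below 0.05 N); the robot touches nothing.
It fails at once if gauge and stand strained: more than 15 N between them (contact force between gauge and stand above 15 N).
It fails at once if the robot itself presses on the stand with more than 20 N (contact force between the arm and stand above 20 N).
It fails at once if the whetstone is moved by more than 30 mm (distance of whetstone from where it was at the start of the episode above 0.03 m).
It fails at once if the tin is moved by more than 30 mm (distance of tin from where it was at the start of the episode above 0.03 m).
It fails at once if the wrench is moved by more than 30 mm (distance of spanner from where it was at the start of the episode above 0.03 m).
It also fails if it takes over 58 s, if anything falls off the work surface, if the arm or the gripper's body presses on something with over 40 N, if the wrist force passes 120 N, or if a joint passes its speed limit or range.

## Working session

There is one attempt and no reset: what is moved stays moved. The work goes in short steps, Python scripts to look and compute and a tool call to move; the robot and the scene stay as the last step left them, time stands still between calls to the robot, and variables do not carry over. Pictures are saved under pics/ and viewed, and the job is handed in when it is done.

Besides the shell and the picture viewer there is one more tool, called after "Call:" by a JSON object that holds its "fn" and its "kwargs", one argument or row to a line. play_rows: Moves the arm, as the interface text tells. Shifts and turns lie within -1 to 1; 1 stands for 7.5 cm of shift or 60 degrees of turn. Its arguments: {"type":"object","properties":{"targets":{"type":"array","items":{"type":"object","properties":{"gripper":{"type":"number"},"translation":{"type":"array","items":{"type":"number","minimum":-1,"maximum":1}},"yaw":{"type":"number","minimum":-1,"maximum":1}}}},"squeeze":{"type":"number"}},"required":["targets"]}

```bash
ls; mkdir -p pics; python3 - <<'E'
from rig import telemetry, read_camera, r
import cv2
print(telemetry.get_obs(), r.pinch_z)
for n in ["scene","top","wrist"]:
    c=read_camera(n); cv2.imwrite(f"pics/{n}0.png",c["color"][:,:,::-1])
    print(n,{k:v for k,v in c.items() if k!="color"})
E
```

```text
pics
{'time': 0.0, 'joint_positions': array([-1.40403192e+00,  3.42695194e-01,  1.52501170e+00,  3.54314540e-06,
        1.27539451e+00, -1.46034856e-01]), 'joint_vel': array([ 0.00041053,  0.00179367,  0.00083956,  0.00055679, -0.0008318 ,
        0.00041504]), 'joint_efforts': array([ 1.69458208e-04, -4.33678794e+01, -2.46012390e+01, -3.74428837e-04,
        7.57271424e-03,  1.76149433e-05]), 'position': array([ 0.16149292, -0.49912773,  0.2306421 ]), 'eef_rot': array([-5.29077131e-04,  8.08616579e-01, -5.88335499e-01, -5.37738391e-04]), 'ft_force': array([-0.06625364, -0.05972094,  0.00856196]), 'wrist_torque': array([ 0.03333466, -0.02409027, -0.02004823]), 'grip_width': 0.08526865578607093} 0.0187
scene {'fovy': 57.84057901382562, 'cx': 330.05304747354273, 'cy': 196.41444859084942, 'R': array([[ 0.08585694,  0.99627865,  0.00757841],
       [ 0.74765131, -0.05939952, -0.66142968],
       [-0.65851812,  0.06245433, -0.7499689 ]]), 't': array([-0.02419658, -0.35695084,  1.34559392])}
top {'fovy': 54.04328708618007, 'cx': 322.6730937170964, 'cy': 198.75122518576774, 'R': array([[-0.01968112, -0.99958967,  0.02081195],
       [-0.99524859,  0.01760183, -0.09576227],
       [ 0.09535665, -0.02259777, -0.99518664]]), 't': array([-0.02182307,  0.59625103,  0.89808891])}
wrist {'fovy': 65.70646984690485, 'cx': 321.3925443778251, 'cy': 199.30983508079296, 'mount': array([[ 9.99998634e-01,  1.13135217e-03, -1.20481450e-03,
         6.39058301e-04],
       [-6.99320171e-04,  9.50153527e-01,  3.11781633e-01,
        -8.12178385e-02],
       [ 1.49749357e-03, -3.11780365e-01,  9.50153020e-01,
        -1.42594714e-01],
       [ 0.00000000e+00,  0.00000000e+00,  0.00000000e+00,
         1.00000000e+00]])}
```

View pics/scene0.png

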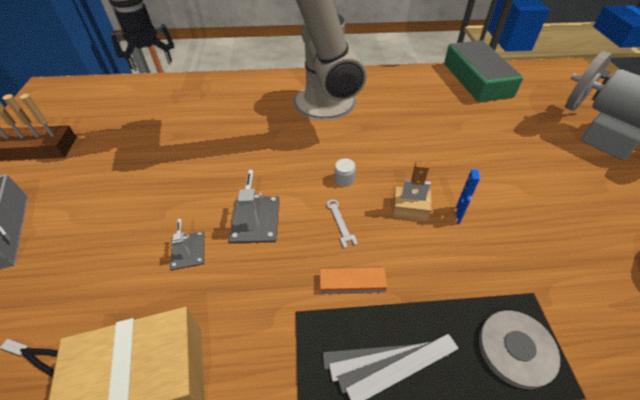

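View pics/top0.png

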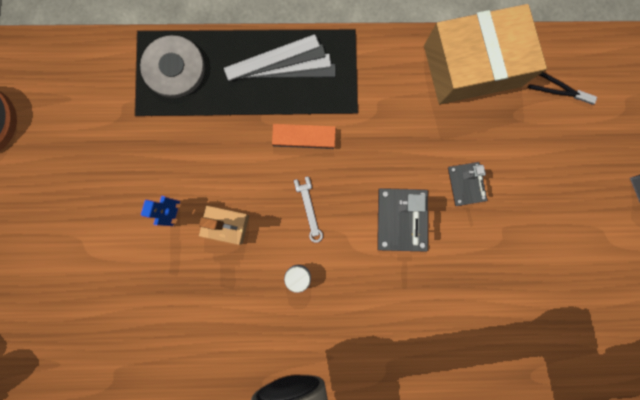

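View pics/wrist0.png

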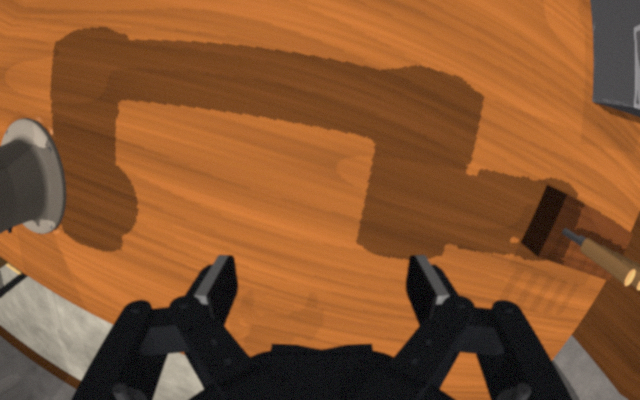

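Seen so far:
- **Gauge candidates:** the grey plate in the wooden block, at top (224,225) and scene (413,195); and the blue look-alike, at top (160,211).
- **Stand candidates:** the large one at top (404,220) and the small one at top (468,184). Its size will decide.

I'll check both in close crops.

```bash
cat > h.py <<'E'
import numpy as np, cv2
from rig import telemetry, read_camera, r
from scipy.spatial.transform import Rotation as Rn
def f(c): return 200/np.tan(np.radians(c["fovy"]/2))
def ray(c,u,v):
    d=np.array([(u-c["cx"])/f(c),(v-c["cy"])/f(c),1.]); return -c["R"].T@c["t"], c["R"].T@d
def onz(c,u,v,z):
    o,d=ray(c,u,v); return o+d*(z-o[2])/d[2]
def proj(c,X):
    p=c["R"]@np.array(X)+c["t"]; return np.array([c["cx"]+f(c)*p[0]/p[2],c["cy"]+f(c)*p[1]/p[2]])
def two(c1,u1,c2,u2):
    o1,d1=ray(c1,*u1);o2,d2=ray(c2,*u2)
    s=np.linalg.lstsq(np.array([d1,-d2]).T,o2-o1,rcond=None)[0]
    a=o1+s[0]*d1;b=o2+s[1]*d2
    return (a+b)/2,np.linalg.norm(a-b)
def crop(c,x0,y0,x1,y1,k,name):
    im=c["color"][y0:y1,x0:x1,::-1]; cv2.imwrite(name,cv2.resize(im,None,fx=k,fy=k,interpolation=cv2.INTER_CUBIC))
def pose():
    o=telemetry.get_obs(); w,x,y,z=o["eef_rot"]; return o,np.array(o["position"]),Rn.from_quat([x,y,z,w]).as_matrix()
def wray(c,u,v,P,M):
    F=f(c); a=np.array([u-c["cx"],v-c["cy"]]); rr=np.hypot(*a); th=rr/F
    d=np.array([*(a/max(rr,1e-9)*np.sin(th)),np.cos(th)]); m=c["mount"]
    return P+M@m[:3,3], M@m[:3,:3]@d
def wproj(c,X,P,M):
    m=c["mount"]; q=M.T@(np.array(X)-P); q=m[:3,:3].T@(q-m[:3,3]); th=np.arctan2(np.hypot(q[0],q[1]),q[2]); 
    return np.array([c["cx"],c["cy"]])+f(c)*th*q[:2]/np.hypot(q[0],q[1])
E
python3 - <<'E'
from h import *
t=read_camera("top"); s=read_camera("scene")
crop(t,190,195,260,255,8,"pics/t_g.png")
crop(t,370,160,500,260,6,"pics/t_s.png")
crop(s,380,150,490,230,7,"pics/s_g.png")
crop(s,160,160,290,280,6,"pics/s_s.png")
E
```

```text
(no output)
```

View pics/t_g.png

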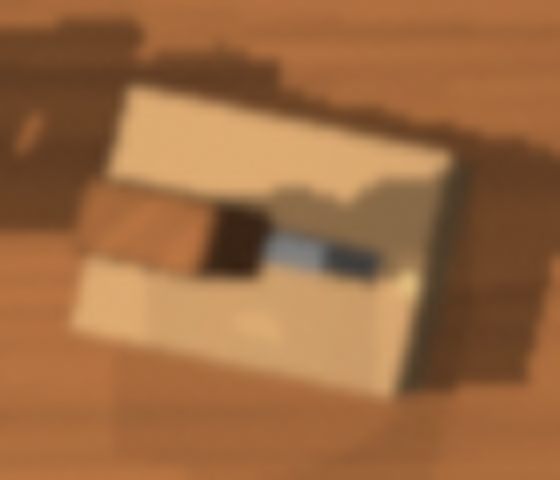

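View pics/t_s.png

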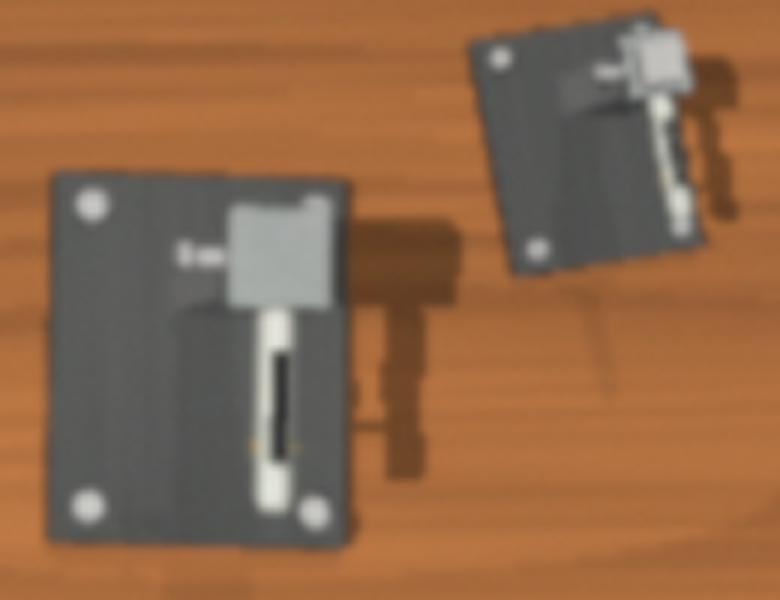

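View pics/s_g.png

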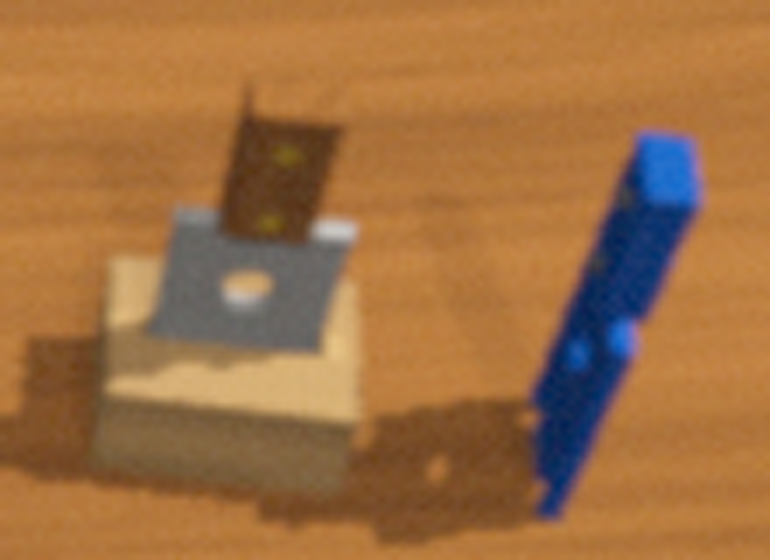

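View pics/s_s.png

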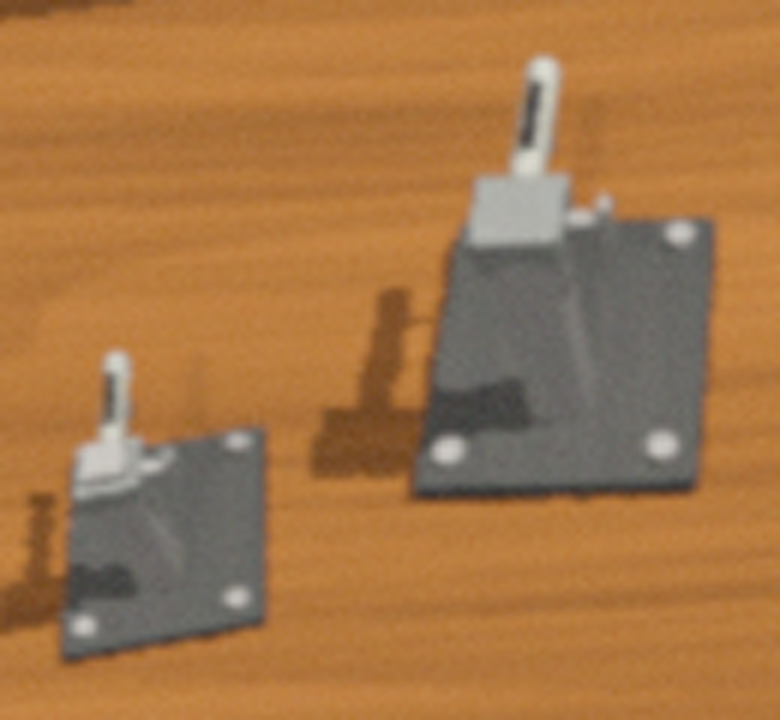

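The large stand is the one meant, going by its size, and its peg points along about world -x. The gauge is the grey one in the rack. I'll measure both from the corners.

```bash
cat > m.py <<'E'
from h import *
t=read_camera("top"); s=read_camera("scene")
T=lambda l:[(190+u/8-.5*0,195+v/8) for u,v in l]
g=[onz(t,*p,.045) for p in T([(130,88),(455,152),(400,398),(72,330)])]
print("rack",np.round(g,4)); print(np.mean(g,0), [np.linalg.norm(g[i]-g[(i+1)%4]) for i in range(4)])
for a,b in((0,1),(3,2),(3,0),(2,1)): d=g[b]-g[a]; print(np.degrees(np.arctan2(d[1],d[0])))
b=[onz(t,370+u/6,160+v/6,.012) for u,v in [(52,172),(350,180),(348,547),(47,542)]]
print("base",np.round(b,4)); print(np.mean(b,0),[np.linalg.norm(b[i]-b[(i+1)%4]) for i in range(4)])
for a,c in((0,1),(3,2),(3,0),(2,1)): d=b[c]-b[a]; print(np.degrees(np.arctan2(d[1],d[0])))
bs=[onz(s,160+u/6,160+v/6,.012) for u,v in [(712,220),(693,488),(415,488),(460,225)]]
print("base scene",np.round(bs,4))
# peg tip two-view: top (272,510), scene (545,65)
print("tip",two(t,(370+272/6,160+512/6),s,(160+543/6,160+62/6)))
print("peg root",two(t,(370+275/6,160+312/6),s,(160+528/6,160+165/6)))
print("clamp top UL.. ",[two(t,(370+a/6,160+b_/6),s,(160+c/6,160+d/6)) for a,b_,c,d in [(332,307,475,180),(228,307,570,178),(332,210,468,247),(230,205,563,243)]])
# gauge grip top & eye
print("grip top near", two(t,(190+145/8,195+225/8),s,(380+295/7,150+122/7)))
print("small base",[np.round(onz(t,370+u/6,160+v/6,.01),3) for u,v in [(470,42),(655,14),(705,240),(515,272)]])
E
python3 m.py
```

```text
rack [[0.5822 0.236  0.045 ]
 [0.562  0.1428 0.045 ]
 [0.4919 0.1585 0.045 ]
 [0.5131 0.2519 0.045 ]]
[0.53728208 0.19728426 0.045     ] [np.float64(0.09536019725167305), np.float64(0.07183587099151673), np.float64(0.09571047511385551), np.float64(0.0708789051491229)]
-102.21392662834867
-102.78896578978778
-12.945672407730987
-12.660374821824364
base [[ 0.6195 -0.1693  0.012 ]
 [ 0.6141 -0.2901  0.012 ]
 [ 0.4671 -0.2826  0.012 ]
 [ 0.4715 -0.1624  0.012 ]]
[ 0.54305954 -0.22609909  0.012     ] [np.float64(0.12085717609469775), np.float64(0.14723541215576127), np.float64(0.12024164936341428), np.float64(0.1481047486204838)]
-92.52659560739195
-92.11090838646564
-2.6848627441807533
-2.9265602694052317
base scene [[ 0.4762 -0.1612  0.012 ]
 [ 0.6263 -0.168   0.012 ]
 [ 0.6169 -0.2843  0.012 ]
 [ 0.47   -0.2778  0.012 ]]
tip (array([ 0.4847944 , -0.22174758,  0.12830926]), np.float64(0.002291301825928241))
peg root (array([ 0.55404145, -0.22244836,  0.13904763]), np.float64(0.003302781520015592))
clamp top UL..  [(array([ 0.55570385, -0.24397456,  0.13389793]), np.float64(0.003165521926244963)), (array([ 0.55648274, -0.20716047,  0.13281069]), np.float64(0.00420539776113163)), (array([ 0.58990187, -0.2449485 ,  0.13294445]), np.float64(0.004765969811283668)), (array([ 0.59217584, -0.20834132,  0.13456851]), np.float64(0.005284906432675506))]
grip top near (array([0.53842039, 0.20189586, 0.15783492]), np.float64(0.0016302872427082311))
small base [array([ 0.67 , -0.342,  0.01 ]), array([ 0.681, -0.419,  0.01 ]), array([ 0.587, -0.434,  0.01 ]), array([ 0.576, -0.356,  0.01 ])]
```

Call:
{"fn": "play_rows", "kwargs": {
  "targets": [
    {"gripper": 1, "translation": [0, 0, -0.2], "yaw": -0.165},
    {"gripper": 1, "translation": [0, 0, -0.1], "yaw": -0.165},
    {"gripper": 1, "translation": [0, 0, 0], "yaw": -0.165},
    {"gripper": 1, "translation": [0, 0, 0], "yaw": -0.165},
    {"gripper": 1, "translation": [0, 0, 0], "yaw": -0.165},
    {"gripper": 1, "translation": [0, 0, 0], "yaw": -0.165}
  ],
  "squeeze": 40
}}

```text
time: 1.1
position: [0.1616, -0.4995, 0.2538]
eef_rot: [0.0, 0.994, -0.108, -0.0]
ft_force: [-0.4, 0.3, 0.7]
grip_width: 0.085
```

```bash
cat >> h.py <<'E'
def to(x,y,z,yawdeg=None):
    o,P,M=pose(); d=M.T@(np.array([x,y,z])-P)
    ang=np.degrees(np.arctan2(M[1,0],M[0,0]))
    print("P",np.round(P,4),"yaw",round(ang,2),"tilt",np.round(M[2],4),"F",np.round(o["ft_force"],2),"t",o["time"],"w",round(o["grip_width"],4))
    print("delta units",np.round(d/.075,3),"yawunits",None if yawdeg is None else round(-(yawdeg-ang)/60,4))
E
python3 -c "
from h import *
to(.537,.197,.25,-12.8)"
```

```text
P [ 0.1616 -0.4995  0.2538] yaw -12.35 tilt [-0.  0. -1.] F [-0.43  0.3   0.73] t 1.1 w 0.085
delta units [  2.904 -10.142   0.05 ] yawunits 0.0075
```

Call:
{"fn": "play_rows", "kwargs": {
  "targets": [
    {"gripper": 1, "translation": [0.1, -0.3, 0], "yaw": 0.0075},
    {"gripper": 1, "translation": [0.2, -0.7, 0], "yaw": 0},
    {"gripper": 1, "translation": [0.2, -0.7, 0], "yaw": 0},
    {"gripper": 1, "translation": [0.2, -0.7, 0], "yaw": 0},
    {"gripper": 1, "translation": [0.2, -0.7, 0], "yaw": 0},
    {"gripper": 1, "translation": [0.2, -0.7, 0], "yaw": 0},
    {"gripper": 1, "translation": [0.2, -0.7, 0], "yaw": 0},
    {"gripper": 1, "translation": [0.2, -0.7, 0], "yaw": 0},
    {"gripper": 1, "translation": [0.2, -0.7, 0], "yaw": 0},
    {"gripper": 1, "translation": [0.2, -0.7, 0], "yaw": 0},
    {"gripper": 1, "translation": [0.2, -0.7, 0], "yaw": 0},
    {"gripper": 1, "translation": [0.2, -0.7, 0], "yaw": 0},
    {"gripper": 1, "translation": [0.2, -0.7, 0], "yaw": 0},
    {"gripper": 1, "translation": [0.2, -0.7, 0], "yaw": 0},
    {"gripper": 1, "translation": [0.2, -0.6, 0], "yaw": 0},
    {"gripper": 1, "translation": [0, 0, 0], "yaw": 0}
  ]
}}

```text
time: 3.1
position: [0.5443, 0.1841, 0.2528]
eef_rot: [-0.0, 0.994, -0.113, -0.0]
ft_force: [0.8, -0.3, -1.0]
grip_width: 0.085
```

```bash
python3 -c "
from h import *
to(.537,.197,.20,-12.8)
o,P,M=pose()
c=read_camera('wrist'); crop(c,160,0,480,300,2,'pics/w1.png')
print(wproj(c,[.537,.197,.170],P,M))
"
```

```text
P [0.5443 0.1841 0.2528] yaw -12.93 tilt [-7.e-04 -1.e-04 -1.e+00] F [ 0.82 -0.26 -0.96] t 3.1 w 0.085
delta units [-0.132 -0.145  0.704] yawunits -0.0022
[306.78918954 193.74530914]
```

View pics/w1.png

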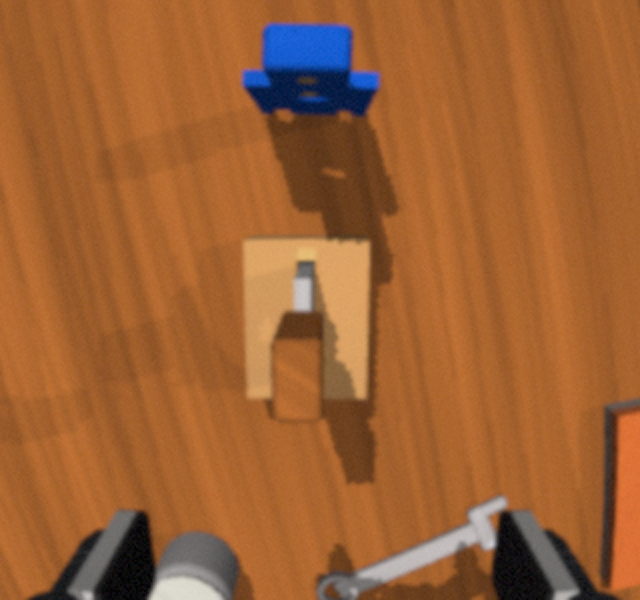

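```bash
python3 -c "
from h import *
o,P,M=pose()
c=read_camera('wrist'); t=read_camera('top')
for u,v in [(298,379),(275,338),(322,338),(322,420),(273,420)]:
    a,d=wray(c,160+u/2,v/2,P,M); print(np.round(a+d*(.170-a[2])/d[2],4))
for u,v in [(245,240),(370,240),(370,398),(247,398)]:
    a,d=wray(c,160+u/2,v/2,P,M); print('rack',np.round(a+d*(.045-a[2])/d[2],4))
print('tin',onz(t,297,279,.06))
"
```

```text
[0.5387 0.1982 0.17  ]
[0.5341 0.2157 0.17  ]
[0.5511 0.2117 0.17  ]
[0.5438 0.1801 0.17  ]
[0.5253 0.1843 0.17  ]
rack [0.515  0.2502 0.045 ]
rack [0.5835 0.2341 0.045 ]
rack [0.5642 0.1428 0.045 ]
rack [0.4925 0.1592 0.045 ]
tin [0.41347863 0.02872414 0.06      ]
```

```bash
python3 -c "
from h import *
to(.5388,.198,.13,-12.9)"
```

```text
P [0.5431 0.181  0.2536] yaw -13.13 tilt [-6.e-04  8.e-04 -1.e+00] F [0.17 0.05 0.27] t 3.25 w 0.0856
delta units [-0.107 -0.209  1.647] yawunits -0.0039
```

```bash
python3 -c "
from h import *
for i in range(5):
    to(.5388,.198,.13,-12.9); read_camera('top')"
```

```text
P [0.5431 0.181  0.2536] yaw -13.13 tilt [-6.e-04  8.e-04 -1.e+00] F [0.17 0.05 0.27] t 3.25 w 0.0856
delta units [-0.107 -0.209  1.647] yawunits -0.0039
P [0.5432 0.1807 0.2538] yaw -13.17 tilt [-2.e-04  5.e-04 -1.e+00] F [ 0.28 -0.68  0.17] t 3.3 w 0.0856
delta units [-0.109 -0.212  1.651] yawunits -0.0045
P [0.5432 0.1806 0.254 ] yaw -13.19 tilt [ 1.e-04  3.e-04 -1.e+00] F [0.18 0.37 0.55] t 3.35 w 0.0854
delta units [-0.111 -0.213  1.654] yawunits -0.0049
P [0.5433 0.1805 0.2541] yaw -13.2 tilt [ 4.e-04  1.e-04 -1.e+00] F [-1.01 -0.7  -0.24] t 3.4 w 0.0858
delta units [-0.113 -0.213  1.655] yawunits -0.005
P [0.5434 0.1806 0.2542] yaw -13.2 tilt [ 5.e-04  0.e+00 -1.e+00] F [0.   0.11 0.25] t 3.45 w 0.0854
delta units [-0.114 -0.212  1.656] yawunits -0.0051
```

Call:
{"fn": "play_rows", "kwargs": {
  "targets": [
    {"gripper": 1, "translation": [-0.1, -0.21, 0.3], "yaw": -0.005},
    {"gripper": 1, "translation": [0, 0, 0.2], "yaw": 0},
    {"gripper": 1, "translation": [0, 0, 0], "yaw": 0},
    {"gripper": 1, "translation": [0, 0, 0], "yaw": 0}
  ]
}}

```text
time: 4.0
position: [0.5403, 0.1981, 0.2169]
eef_rot: [-0.0, 0.994, -0.112, 0.001]
ft_force: [0.2, 0.3, 0.0]
grip_width: 0.0856
```

```bash
python3 -c "
from h import *
to(.5388,.198,.13,-12.9)
o,P,M=pose()
np.savez('p2.npz',P=P,M=M)
c=read_camera('wrist'); crop(c,160,0,480,300,2,'pics/w2.png')
"
```

```text
P [0.5403 0.1981 0.2169] yaw -12.86 tilt [ 1.e-03 -2.e-04 -1.e+00] F [0.18 0.34 0.05] t 4.0 w 0.0856
delta units [-0.021  0.006  1.159] yawunits 0.0006
```

View pics/w2.png

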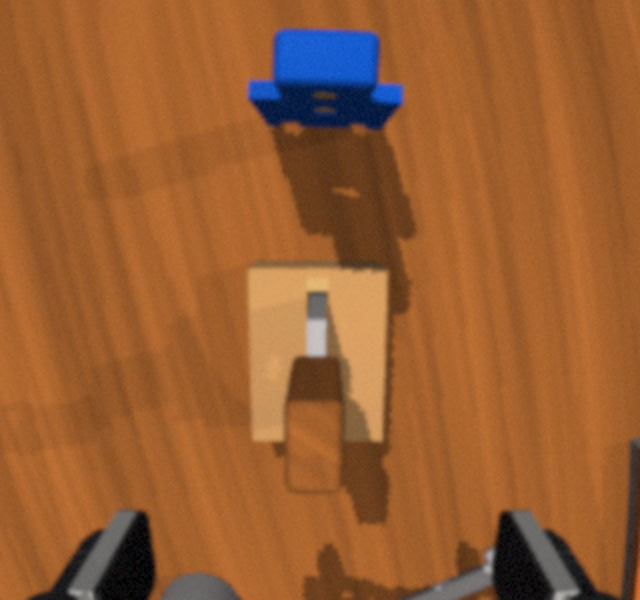

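```bash
python3 -c "
from h import *
q=np.load('p2.npz');P=q['P'];M=q['M']
c=read_camera('wrist')
g=[]
for u,v in [(287,402),(342,402),(342,490),(287,490)]:
    a,d=wray(c,160+u/2,v/2,P,M); g.append(a+d*(.170-a[2])/d[2])
print(np.round(g,4),np.mean(g,0))
k=[]
for u,v in [(249,264),(389,266),(384,440),(251,440)]:
    a,d=wray(c,160+u/2,v/2,P,M); k.append(a+d*(.045-a[2])/d[2])
print(np.mean(k,0)); to(*np.mean(g,0)[:2],.13,-12.9)
"
```

```text
[[0.5342 0.217  0.17  ]
 [0.5515 0.213  0.17  ]
 [0.5448 0.1821 0.17  ]
 [0.5265 0.1863 0.17  ]] [0.53923182 0.1996004  0.17      ]
[0.5395233 0.1994861 0.045    ]
P [0.5404 0.1983 0.2171] yaw -12.86 tilt [ 1.5e-03 -5.0e-04 -1.0e+00] F [ 0.24 -0.33 -0.65] t 4.1 w 0.0856
delta units [-0.021 -0.013  1.161] yawunits 0.0007
```

Call:
{"fn": "play_rows", "kwargs": {
  "targets": [
    {"gripper": 1, "translation": [-0.02, -0.013, 0.3], "yaw": 0},
    {"gripper": 1, "translation": [0, 0, 0.4], "yaw": 0},
    {"gripper": 1, "translation": [0, 0, 0.3], "yaw": 0},
    {"gripper": 1, "translation": [0, 0, 0.14], "yaw": 0},
    {"gripper": 1, "translation": [0, 0, 0], "yaw": 0},
    {"gripper": 0, "translation": [0, 0, 0], "yaw": 0},
    {"gripper": -0.3, "translation": [0, 0, 0], "yaw": 0},
    {"gripper": -0.3, "translation": [0, 0, 0], "yaw": 0}
  ],
  "squeeze": 30
}}

```text
time: 5.1
position: [0.5389, 0.2, 0.1313]
eef_rot: [-0.0, 0.994, -0.112, 0.0]
ft_force: [-0.2, 0.0, 0.7]
grip_width: 0.0324
```

```bash
python3 -c "
from h import *
to(.5392,.1996,.13,-12.9)
o,P,M=pose()
c=read_camera('wrist'); crop(c,160,100,480,400,2,'pics/w3.png')
"
```

```text
P [0.5389 0.2    0.1313] yaw -12.82 tilt [ 1.e-03 -4.e-04 -1.e+00] F [-0.15  0.02  0.72] t 5.1 w 0.0324
delta units [0.005 0.004 0.018] yawunits 0.0013
```

View pics/w3.png

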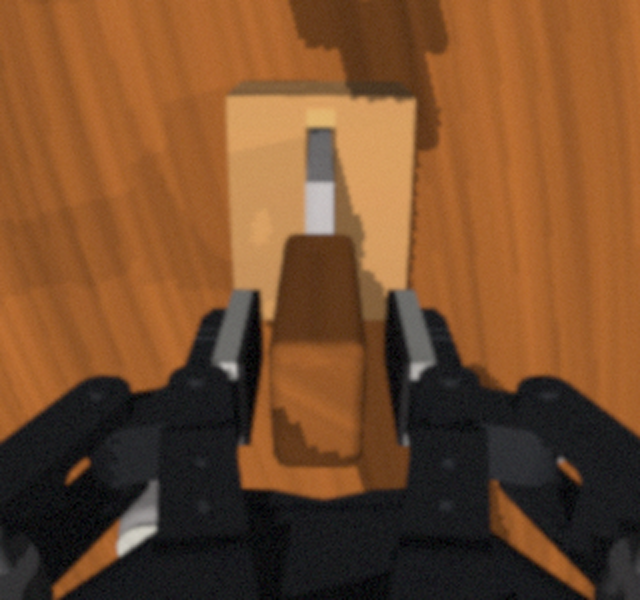

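The wooden grip block sits centred between the pads, at about (317,400) in the crop. I'll close the gripper.

Call:
{"fn": "play_rows", "kwargs": {
  "targets": [
    {"gripper": -0.45, "translation": [0, 0, 0], "yaw": 0},
    {"gripper": -0.55, "translation": [0, 0, 0], "yaw": 0},
    {"gripper": -0.7, "translation": [0, 0, 0], "yaw": 0},
    {"gripper": -1, "translation": [0, 0, 0], "yaw": 0},
    {"gripper": -1, "translation": [0, 0, 0], "yaw": 0},
    {"gripper": -1, "translation": [0, 0, 0], "yaw": 0}
  ],
  "squeeze": 40
}}

```text
time: 5.9
position: [0.5385, 0.1999, 0.1309]
eef_rot: [0.0, 0.994, -0.112, -0.0]
ft_force: [-2.5, 0.3, 5.3]
grip_width: 0.0196
```

```bash
python3 -c "
from h import *
for i in range(2): to(.5392,.1996,.13,-12.9); read_camera('top')
"
```

```text
P [0.5385 0.1999 0.1309] yaw -12.83 tilt [-2.e-04  0.e+00 -1.e+00] F [-2.53  0.26  5.27] t 5.9 w 0.0196
delta units [0.011 0.002 0.013] yawunits 0.0012
P [0.5385 0.1999 0.1309] yaw -12.83 tilt [-2.e-04  1.e-04 -1.e+00] F [-2.63  0.24  5.27] t 5.95 w 0.0197
delta units [0.011 0.002 0.013] yawunits 0.0012
```

Call:
{"fn": "play_rows", "kwargs": {
  "targets": [
    {"gripper": -1, "translation": [0, 0, -0.1], "yaw": 0},
    {"gripper": -1, "translation": [0, 0, -0.2], "yaw": 0},
    {"gripper": -1, "translation": [0, 0, -0.3], "yaw": 0},
    {"gripper": -1, "translation": [0, 0, -0.4], "yaw": 0},
    {"gripper": -1, "translation": [0, 0, -0.5], "yaw": 0},
    {"gripper": -1, "translation": [0, 0, -0.4], "yaw": 0},
    {"gripper": -1, "translation": [0, 0, -0.3], "yaw": 0},
    {"gripper": -1, "translation": [0, 0, -0.1], "yaw": 0},
    {"gripper": -1, "translation": [0, 0, 0], "yaw": 0},
    {"gripper": -1, "translation": [0, 0, 0], "yaw": 0}
  ]
}}

```text
time: 7.25
position: [0.5382, 0.1997, 0.302]
eef_rot: [0.0, 0.994, -0.112, -0.001]
ft_force: [-0.1, 0.3, -4.0]
grip_width: 0.0195
```

```bash
python3 -c "
from h import *
to(.48,-.18,.3033,-2.6)
o,P,M=pose()
c=read_camera('wrist'); cv2.imwrite('pics/w4.png',c['color'][:,:,::-1])
s=read_camera('scene'); crop(s,340,50,500,230,3,'pics/s4.png')
"
```

```text
P [0.5382 0.1997 0.302 ] yaw -12.83 tilt [-0.002   0.0011 -1.    ] F [-0.06  0.29 -3.97] t 7.25 w 0.0195
delta units [ 0.368  5.109 -0.012] yawunits -0.1705
```

View pics/w4.png

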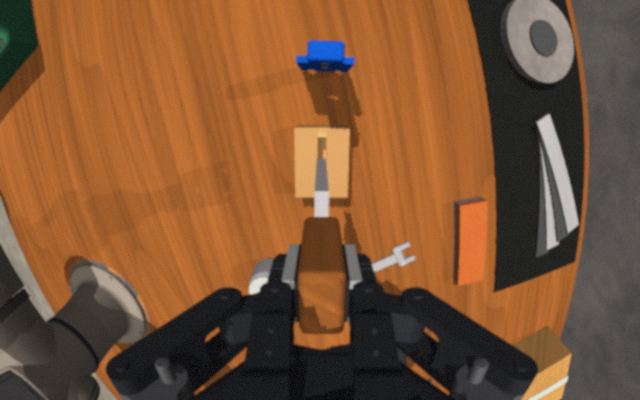

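View pics/s4.png

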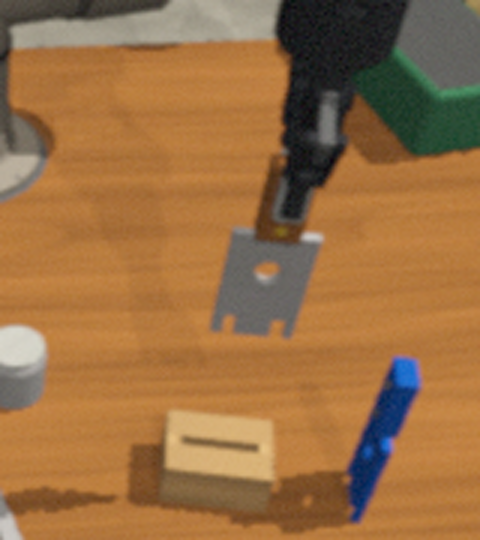

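The gauge is lifted and hangs straight. Next I'll move next to the stand, turning to its yaw, and measure the peg from there.

Call:
{"fn": "play_rows", "kwargs": {
  "targets": [
    {"gripper": -1, "translation": [0, 0, 0], "yaw": -0.085},
    {"gripper": -1, "translation": [0, 0.2, 0], "yaw": -0.085},
    {"gripper": -1, "translation": [-0.085, 0.45, 0], "yaw": 0},
    {"gripper": -1, "translation": [-0.085, 0.5, 0], "yaw": 0},
    {"gripper": -1, "translation": [-0.085, 0.5, 0], "yaw": 0},
    {"gripper": -1, "translation": [-0.085, 0.5, 0], "yaw": 0},
    {"gripper": -1, "translation": [-0.085, 0.5, 0], "yaw": 0},
    {"gripper": -1, "translation": [-0.085, 0.5, 0], "yaw": 0},
    {"gripper": -1, "translation": [-0.085, 0.5, 0], "yaw": 0},
    {"gripper": -1, "translation": [-0.085, 0.5, 0], "yaw": 0},
    {"gripper": -1, "translation": [-0.085, 0.3, 0], "yaw": 0},
    {"gripper": -1, "translation": [-0.085, 0.1, 0], "yaw": 0},
    {"gripper": -1, "translation": [0, 0, 0], "yaw": 0},
    {"gripper": -1, "translation": [0, 0, 0], "yaw": 0}
  ]
}}

```text
time: 9.1
position: [0.4581, -0.1371, 0.3033]
eef_rot: [-0.0, 1.0, -0.022, 0.0]
ft_force: [0.7, -0.4, -3.4]
grip_width: 0.0196
```

```bash
python3 -c "
from h import *
read_camera('top');read_camera('top')
to(.46,-.2208,.3033,-2.6)
o,P,M=pose()
np.savez('p5.npz',P=P,M=M)
c=read_camera('wrist'); crop(c,250,30,570,270,2.4,'pics/w5.png')
"
```

```text
P [ 0.4582 -0.1371  0.3033] yaw -2.55 tilt [ 2.e-04 -1.e-04 -1.e+00] F [-0.09 -0.64 -3.94] t 9.2 w 0.0196
delta units [ 0.073  1.114 -0.   ] yawunits 0.0008
```

View pics/w5.png

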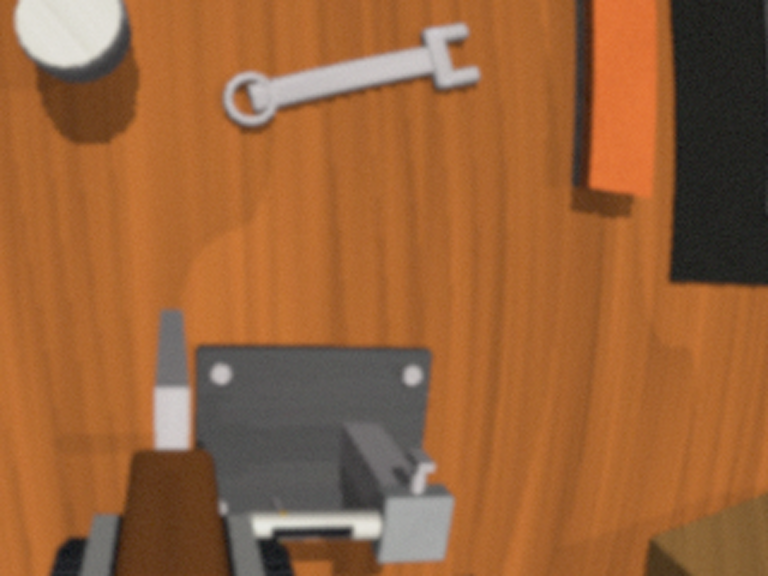

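```bash
cat > m2.py <<'E'
from h import *
q=np.load('p5.npz');P=q['P'];M=q['M']
c=read_camera('wrist'); t=read_camera('top'); s=read_camera('scene')
def multi(rays):
    A=np.zeros((3,3));b=np.zeros(3)
    for o,d in rays:
        d=d/np.linalg.norm(d);Q=np.eye(3)-np.outer(d,d);A+=Q;b+=Q@o
    X=np.linalg.solve(A,b); return X,[round(1e3*np.linalg.norm((np.eye(3)-np.outer(d,d)/(d@d))@(X-o)),1) for o,d in rays]
W=lambda u,v: wray(c,250+u/2.4,30+v/2.4,P,M)
Tt=lambda u,v: ray(t,370+u/6,160+v/6)
S=lambda u,v: ray(s,160+u/6,160+v/6)
pts={'clamp front+y':((385,492),(228,307),(570,178)),'clamp back+y':((450,492),(230,205),(563,243)),'clamp back-y':((447,560),(332,210),(468,247)),'clamp front-y':((378,562),(332,307),(475,180)),'tip':((253,526),(272,512),(543,62))}
C=[]
for k,(a,b,d) in pts.items():
    X,e=multi([W(*a),Tt(*b),S(*d)]); print(k,np.round(X,4),e)
    X2,e2=multi([W(*a),Tt(*b)]); print('   wt',np.round(X2,4),e2)
    if k!='tip': C.append(X)
print('clamp c',np.mean(C,0))
for z in(.120,.125,.13,.135):
    print(z,[np.round((lambda o,d:o+d*(z-o[2])/d[2])(*W(u,v)),4)[:2] for u,v in [(253,526),(378,528),(275,525)]])
g=[(lambda o,d:o+d*(.012-o[2])/d[2])(*W(u,v)) for u,v in [(197,347),(430,350)]]
print(np.round(g,4),np.linalg.norm(g[0]-g[1]),np.degrees(np.arctan2(*(g[1]-g[0])[[1,0]])))
E
python3 m2.py
```

```text
clamp front+y [ 0.5572 -0.2068  0.1337] [np.float64(0.8), np.float64(2.4), np.float64(1.9)]
   wt [ 0.5575 -0.2084  0.132 ] [np.float64(1.5), np.float64(1.5)]
clamp back+y [ 0.5918 -0.2085  0.1341] [np.float64(0.4), np.float64(2.6), np.float64(2.7)]
   wt [ 0.5932 -0.2118  0.1288] [np.float64(0.8), np.float64(0.8)]
clamp back-y [ 0.5916 -0.2445  0.1362] [np.float64(1.7), np.float64(2.9), np.float64(2.9)]
   wt [ 0.5902 -0.2438  0.1413] [np.float64(1.7), np.float64(1.7)]
clamp front-y [ 0.5563 -0.2438  0.1349] [np.float64(0.6), np.float64(1.7), np.float64(1.7)]
   wt [ 0.5563 -0.2448  0.1346] [np.float64(0.9), np.float64(0.9)]
tip [ 0.4899 -0.2203  0.1341] [np.float64(4.5), np.float64(5.1), np.float64(1.2)]
   wt [ 0.4893 -0.2164  0.1455] [np.float64(4.5), np.float64(4.5)]
clamp c [ 0.57425139 -0.22588528  0.13472429]
0.12 [array([ 0.4958, -0.2275]), array([ 0.5599, -0.2329]), array([ 0.5068, -0.2276])]
0.125 [array([ 0.4953, -0.2249]), array([ 0.5584, -0.2302]), array([ 0.5061, -0.2249])]
0.13 [array([ 0.4948, -0.2223]), array([ 0.5569, -0.2275]), array([ 0.5054, -0.2223])]
0.135 [array([ 0.4943, -0.2196]), array([ 0.5554, -0.2248]), array([ 0.5048, -0.2197])]
[[ 0.4737 -0.1621  0.012 ]
 [ 0.6198 -0.1689  0.012 ]] 0.14628615122837982 -2.6587577863030853
```

```bash
python3 -c "
from h import *
to(.4963,-.2223,.27,-2.65)
"
```

```text
P [ 0.4581 -0.1376  0.3033] yaw -2.59 tilt [ 0.e+00  1.e-04 -1.e+00] F [ 0.64 -0.47 -4.59] t 9.4 w 0.02
delta units [0.56  1.105 0.444] yawunits 0.0011
```

Call:
{"fn": "play_rows", "kwargs": {
  "targets": [
    {"gripper": -1, "translation": [0, 0.2, 0], "yaw": 0},
    {"gripper": -1, "translation": [0.1, 0.3, 0], "yaw": 0},
    {"gripper": -1, "translation": [0.2, 0.3, 0], "yaw": 0},
    {"gripper": -1, "translation": [0.16, 0.2, 0], "yaw": 0},
    {"gripper": -1, "translation": [0.1, 0.1, 0.1], "yaw": 0},
    {"gripper": -1, "translation": [0, 0, 0.2], "yaw": 0},
    {"gripper": -1, "translation": [0, 0, 0.14], "yaw": 0},
    {"gripper": -1, "translation": [0, 0, 0], "yaw": 0},
    {"gripper": -1, "translation": [0, 0, 0], "yaw": 0}
  ]
}}

```text
time: 10.52
position: [0.4962, -0.222, 0.2708]
eef_rot: [0.0, 1.0, -0.023, 0.0]
ft_force: [-0.6, 0.9, -4.0]
grip_width: 0.0197
```

```bash
python3 -c "
from h import *
to(.4963,-.2223,.263,-2.65)
o,P,M=pose()
np.savez('p6.npz',P=P,M=M)
c=read_camera('wrist'); crop(c,160,100,480,400,2,'pics/w6.png')
c=read_camera('scene'); crop(c,190,80,310,240,4,'pics/s6.png')
c=read_camera('top'); crop(c,340,150,500,270,5,'pics/t6.png')
"
```

```text
P [ 0.4962 -0.222   0.2708] yaw -2.6 tilt [ 7.e-04  4.e-04 -1.e+00] F [-0.64  0.87 -4.03] t 10.525 w 0.0197
delta units [0.001 0.004 0.103] yawunits 0.0009
```

View pics/s6.png

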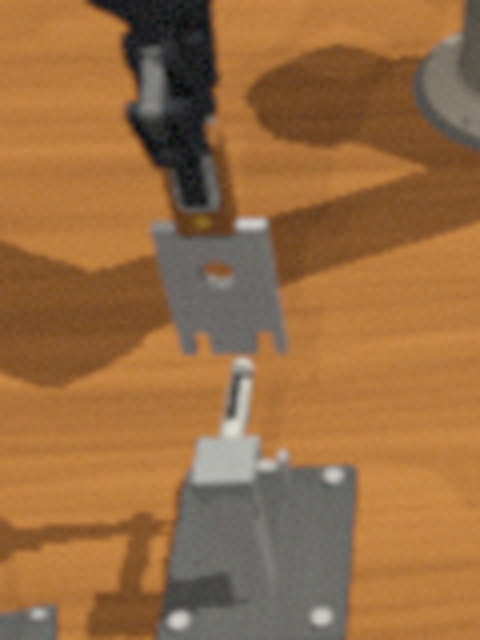

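View pics/w6.png

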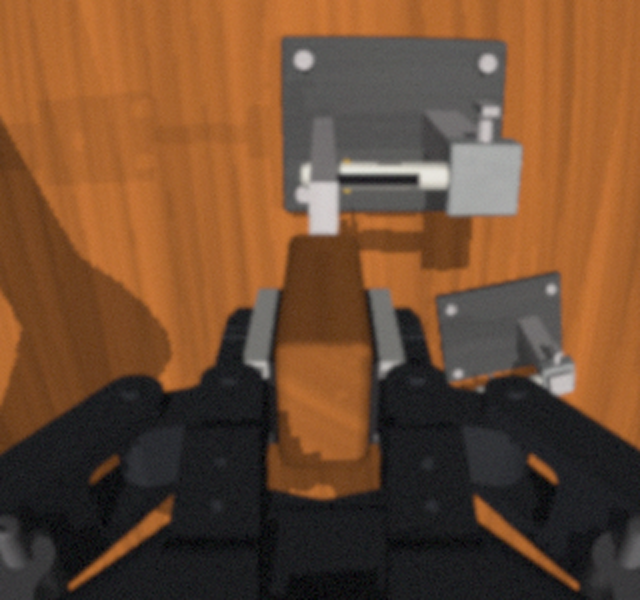

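```bash
python3 -c "
from h import *
c=read_camera('scene'); crop(c,220,125,270,195,11,'pics/s7.png')
"
```

View pics/s7.png

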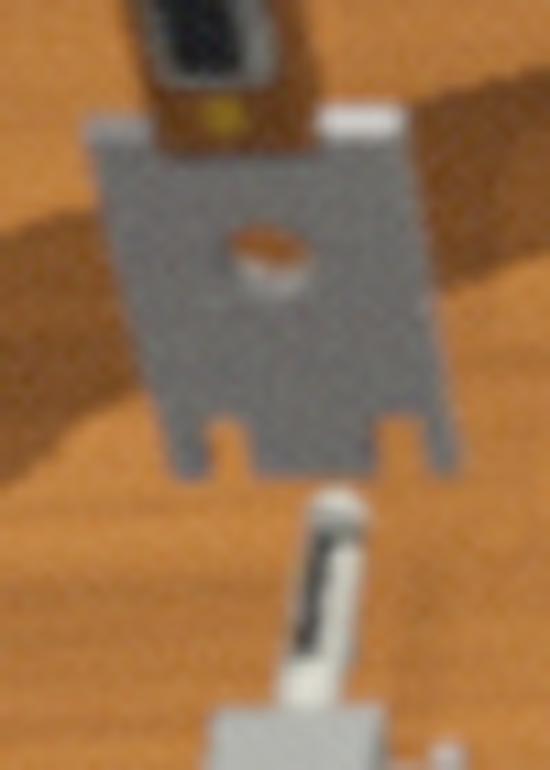

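View pics/t6.png

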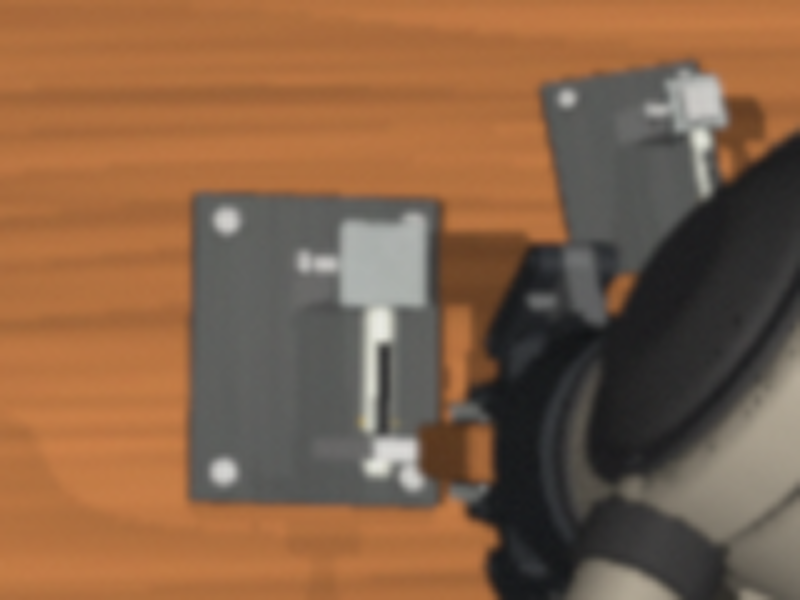

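```bash
python3 -c "
from h import *
s=read_camera('scene'); o,P,M=pose(); print(P)
C=lambda u,v:(220+u/11,125+v/11)
n=M[:,0]; p0=P+n*.004
E=[]
for u,v in [(178,475),(458,473),(250,472),(377,472),(270,262),(410,140),(88,150)]:
    a,d=ray(s,*C(u,v)); X=a+d*((p0-a)@n)/(d@n); print((u,v),np.round(X,4), 'tool y off mm', np.round(1e3*(M.T@(X-P)),1))
for z in(.122,.126,.130):
  for u,v in [(340,497),(336,560),(312,690)]:
    X=onz(s,*C(u,v),z+.003); print(z,(u,v),np.round(X,4),'stand-line y off', round(1e3*(X[1]-(-.2259+(.5742-X[0])*np.tan(np.radians(2.65)))),1))
"
```

```text
[ 0.49621878 -0.22226237  0.27072625]
(178, 475) [ 0.499  -0.2509  0.1516] tool y off mm [  4.   28.4 119.2]
(458, 473) [ 0.5018 -0.1891  0.1503] tool y off mm [  4.  -33.5 120.5]
(250, 472) [ 0.4997 -0.2349  0.152 ] tool y off mm [  4.   12.4 118.7]
(377, 472) [ 0.501  -0.2069  0.1511] tool y off mm [  4.  -15.6 119.6]
(270, 262) [ 0.5004 -0.2202  0.2132] tool y off mm [ 4.  -2.3 57.6]
(410, 140) [ 0.5019 -0.1862  0.2452] tool y off mm [  4.  -36.3  25.5]
(88, 150) [ 0.4989 -0.2521  0.2443] tool y off mm [ 4.  29.6 26.4]
0.122 (340, 497) [ 0.4812 -0.2203  0.125 ] stand-line y off 1.3
0.122 (336, 560) [ 0.5018 -0.22    0.125 ] stand-line y off 2.5
0.122 (312, 690) [ 0.542  -0.2229  0.125 ] stand-line y off 1.5
0.126 (340, 497) [ 0.4854 -0.2194  0.129 ] stand-line y off 2.4
0.126 (336, 560) [ 0.5058 -0.2192  0.129 ] stand-line y off 3.6
0.126 (312, 690) [ 0.5458 -0.222   0.129 ] stand-line y off 2.5
0.13 (340, 497) [ 0.4895 -0.2186  0.133 ] stand-line y off 3.4
0.13 (336, 560) [ 0.5098 -0.2183  0.133 ] stand-line y off 4.6
0.13 (312, 690) [ 0.5496 -0.2212  0.133 ] stand-line y off 3.6
```

Call:
{"fn": "play_rows", "kwargs": {
  "targets": [
    {"gripper": -1, "translation": [0, -0.01, 0.014], "yaw": 0},
    {"gripper": -1, "translation": [0, 0, 0.014], "yaw": 0},
    {"gripper": -1, "translation": [0, 0, 0.014], "yaw": 0},
    {"gripper": -1, "translation": [0, 0, 0.014], "yaw": 0},
    {"gripper": -1, "translation": [0, 0, 0.014], "yaw": 0},
    {"gripper": -1, "translation": [0, 0, 0.014], "yaw": 0},
    {"gripper": -1, "translation": [0, 0, 0.014], "yaw": 0},
    {"gripper": -1, "translation": [0, 0, 0.014], "yaw": 0},
    {"gripper": -1, "translation": [0, 0, 0], "yaw": 0},
    {"gripper": -1, "translation": [0, 0, 0], "yaw": 0}
  ]
}}

```text
time: 12.02
position: [0.4962, -0.2215, 0.2619]
eef_rot: [0.0, 1.0, -0.023, 0.0]
ft_force: [-0.5, 0.2, -3.9]
grip_width: 0.0195
```

Call:
{"fn": "play_rows", "kwargs": {
  "targets": [
    {"gripper": -1, "translation": [0, 0, 0.013], "yaw": 0},
    {"gripper": -1, "translation": [0, 0, 0.013], "yaw": 0},
    {"gripper": -1, "translation": [0, 0, 0], "yaw": 0}
  ]
}}

```text
time: 12.4
position: [0.4961, -0.2215, 0.2598]
eef_rot: [-0.0, 1.0, -0.023, -0.0]
ft_force: [0.5, -0.4, -4.0]
grip_width: 0.0196
```

Call:
{"fn": "play_rows", "kwargs": {
  "targets": [
    {"gripper": -1, "translation": [0, 0, 0.013], "yaw": 0},
    {"gripper": -1, "translation": [0, 0, 0], "yaw": 0}
  ]
}}

```text
time: 12.65
position: [0.4961, -0.2215, 0.2589]
eef_rot: [0.0, 1.0, -0.023, -0.0]
ft_force: [-0.2, -0.7, -3.3]
grip_width: 0.0193
```

Call:
{"fn": "play_rows", "kwargs": {
  "targets": [
    {"gripper": -1, "translation": [0, 0, 0.013], "yaw": 0},
    {"gripper": -1, "translation": [0, 0, 0], "yaw": 0}
  ]
}}

```text
time: 12.9
position: [0.4961, -0.2215, 0.2579]
eef_rot: [-0.0, 1.0, -0.023, -0.0]
ft_force: [-0.3, -0.6, -4.1]
grip_width: 0.0193
```

Call:
{"fn": "play_rows", "kwargs": {
  "targets": [
    {"gripper": -1, "translation": [0, 0, 0.01], "yaw": 0},
    {"gripper": -1, "translation": [0, 0, 0], "yaw": 0}
  ]
}}

```text
time: 13.15
position: [0.4961, -0.2215, 0.2572]
eef_rot: [0.0, 1.0, -0.023, -0.0]
ft_force: [-0.0, -0.7, -5.6]
grip_width: 0.0196
```

Call:
{"fn": "play_rows", "kwargs": {
  "targets": [
    {"gripper": -1, "translation": [0, 0, 0.01], "yaw": 0},
    {"gripper": -1, "translation": [0, 0, 0], "yaw": 0}
  ]
}}

```text
time: 13.4
position: [0.4961, -0.2215, 0.2564]
eef_rot: [0.0, 1.0, -0.023, -0.0]
ft_force: [-0.2, 0.2, -3.8]
grip_width: 0.0195
```

Call:
{"fn": "play_rows", "kwargs": {
  "targets": [
    {"gripper": -1, "translation": [0, 0, 0.01], "yaw": 0},
    {"gripper": -1, "translation": [0, 0, 0], "yaw": 0}
  ]
}}

```text
time: 13.65
position: [0.4962, -0.2216, 0.2557]
eef_rot: [0.0, 1.0, -0.023, 0.0]
ft_force: [0.9, 0.5, -4.4]
grip_width: 0.0197
```

Call:
{"fn": "play_rows", "kwargs": {
  "targets": [
    {"gripper": -1, "translation": [0, 0, 0.01], "yaw": 0},
    {"gripper": -1, "translation": [0, 0, 0], "yaw": 0}
  ]
}}

```text
time: 13.9
position: [0.4962, -0.2216, 0.2554]
eef_rot: [0.0, 1.0, -0.023, 0.0]
ft_force: [-0.3, 0.2, -0.4]
grip_width: 0.0198
```

Call:
{"fn": "play_rows", "kwargs": {
  "targets": [
    {"gripper": -1, "translation": [0, 0, 0.01], "yaw": 0},
    {"gripper": -1, "translation": [0, 0, 0], "yaw": 0}
  ]
}}

```text
time: 14.15
position: [0.4963, -0.2216, 0.2552]
eef_rot: [0.0, 1.0, -0.023, 0.001]
ft_force: [-2.3, 1.3, 4.9]
grip_width: 0.0197
```

```bash
python3 -c "
from h import *
c=read_camera('scene'); crop(c,220,125,270,195,11,'pics/s8.png');print(pose()[0]['ft_force'])
"
```

```text
[-1.46977974  0.24222602  5.69335955]
```

View pics/s8.png

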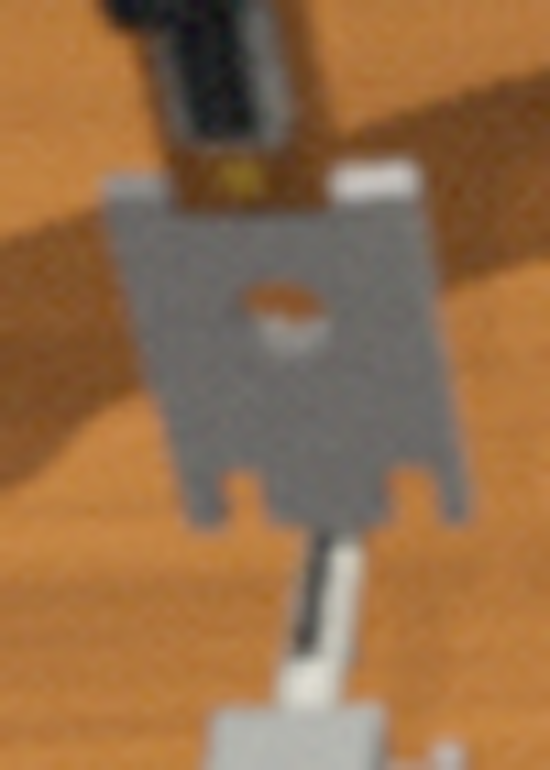

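First contact was at TCP z ≈ 0.2555, which puts the peg axis near 0.1275. That agrees with the cameras. I'll back off, retract and lower the eye to peg height.

Call:
{"fn": "play_rows", "kwargs": {
  "targets": [
    {"gripper": -1, "translation": [0, 0, -0.04], "yaw": 0},
    {"gripper": -1, "translation": [0, -0.016, -0.1], "yaw": 0},
    {"gripper": -1, "translation": [-0.1, 0, 0], "yaw": 0},
    {"gripper": -1, "translation": [-0.2, 0, 0], "yaw": 0},
    {"gripper": -1, "translation": [-0.15, 0, 0], "yaw": 0},
    {"gripper": -1, "translation": [0, 0, 0.2], "yaw": 0},
    {"gripper": -1, "translation": [0, 0, 0.3], "yaw": 0},
    {"gripper": -1, "translation": [0, 0, 0.3], "yaw": 0},
    {"gripper": -1, "translation": [0, 0, 0.2], "yaw": 0},
    {"gripper": -1, "translation": [0, 0, 0.05], "yaw": 0},
    {"gripper": -1, "translation": [0, 0, 0], "yaw": 0},
    {"gripper": -1, "translation": [0, 0, 0], "yaw": 0}
  ]
}}

```text
time: 15.7
position: [0.4629, -0.2191, 0.1868]
eef_rot: [0.0, 1.0, -0.023, 0.001]
ft_force: [-0.2, -0.6, -3.9]
grip_width: 0.0194
```

```bash
python3 -c "
from h import *
read_camera('top')
x=.5742-.103
to(x,-.2203+.0012,.1835,-2.65)
o,P,M=pose()
c=read_camera('wrist'); crop(c,160,100,480,400,2,'pics/w9.png')
c=read_camera('scene'); crop(c,215,115,275,195,9,'pics/s9.png')
"
```

```text
P [ 0.4629 -0.219   0.1867] yaw -2.63 tilt [ 1.3e-03  9.0e-04 -1.0e+00] F [-0.86 -0.39 -3.53] t 15.75 w 0.0198
delta units [ 0.111 -0.004  0.043] yawunits 0.0004
```

View pics/s9.png

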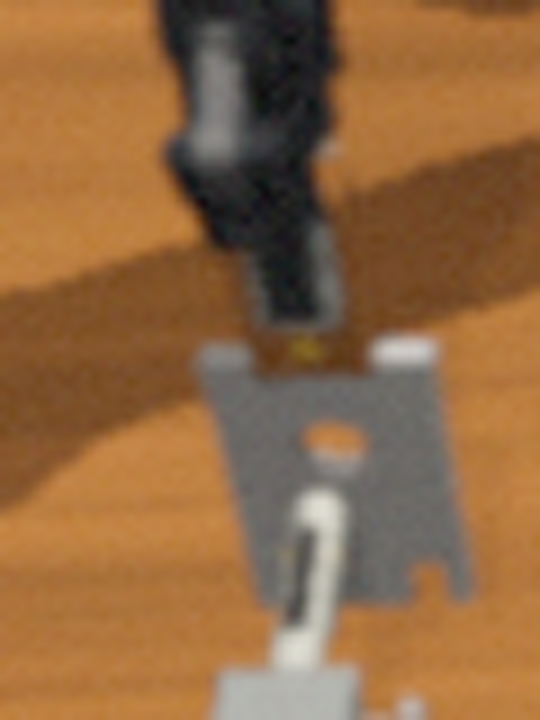

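View pics/w9.png

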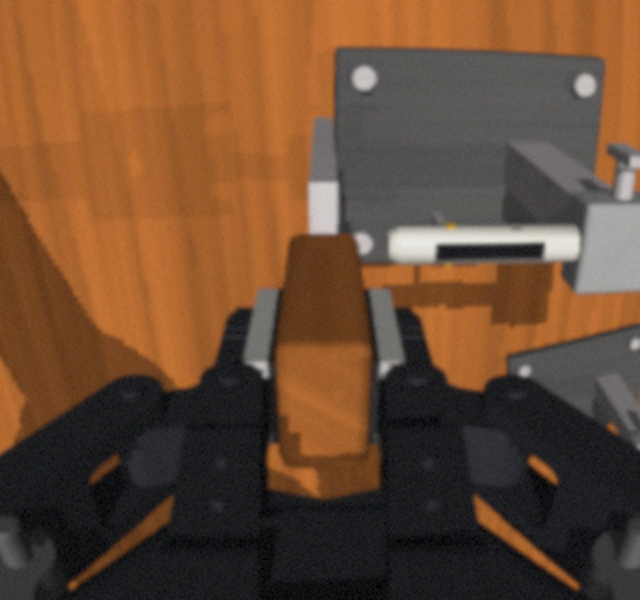

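```bash
python3 -c "
from h import *
s=read_camera('scene'); o,P,M=pose()
crop(s,235,150,265,195,16,'pics/s10.png')
c=s['color'][150:195,235:265].astype(int)
# horizontal profile min(channel) for white peg
for r_ in range(168-150,190-150): print(r_+150, c[r_,:,2])
"
```

```text
168 [ 64  69  67  66  77  89 101 100 105 101  97 101 101 102 104 109 109 114
 108 103 102 102 100 102 101 101 102 101 109 105]
169 [ 67  63  65  61  71  85 102 104 103 101 105  99 103 116 139 153 145 126
 105 101 102 105 105 100  99 106 105 103 100 105]
170 [ 66  61  63  66  71  82  95 100 103 102  96  99 118 148 185 200 191 161
 118 101 103 105 102 105 101 101 101 100  98 102]
171 [ 60  63  60  63  68  74  92 102 104 102 102 102 125 166 195 208 204 178
 134 103 101 101 103 104 101 105 104 104 104 107]
172 [ 70  69  71  68  68  76  92 103 103 101 101 106 126 165 187 205 203 180
 132 103  99 106 101 104 101 102  97 103 102 104]
173 [ 70  74  70  72  71  77  89 100 100 103 101 106 122 132 152 182 196 177
 128  96  98 105 100  99 102 104 107 100 103 105]
174 [ 69  69  60  69  62  70  80  97  99 100 102 105 113 103 102 157 184 166
 118  94  97 102  98 104 102 101 101 101 103 103]
175 [ 63  58  60  64  67  61  79  95  99 102 103 103 106  87  97 161 186 163
 113  91  94  98 103 102 104 104 101 101 100 103]
176 [ 65  63  65  63  64  65  70  93 105 102 104 107  97  82 103 165 182 154
 106  8
[... 993 characters left out ...]
173 175 148  96
  66  58  67  57  58  55  53  58  58  54  62  62]
185 [ 60  61  61  59  61  60  60  62  58  80 123 159 178 191 194 174 132  81
  63  59  57  55  63  55  59  57  68  61  64  61]
186 [ 61  60  62  53  60  64  58  59  55  88 145 183 201 206 201 169 117  72
  61  61  60  58  60  57  58  61  59  66  62  66]
187 [ 67  60  60  67  68  63  65  62  60  99 153 192 205 206 195 163 105  70
  64  69  66  60  55  52  55  63  68  64  64  61]
188 [ 64  66  59  63  74  83  83  84  88 104 157 191 200 202 190 162 121 107
 102  90  69  60  58  55  66  60  63  60  67  66]
189 [ 61  69  54  74 105 128 133 137 134 141 162 179 183 184 179 166 156 156
 154 136  85  62  61  62  63  59  64  63  65  66]
```

View pics/s10.png

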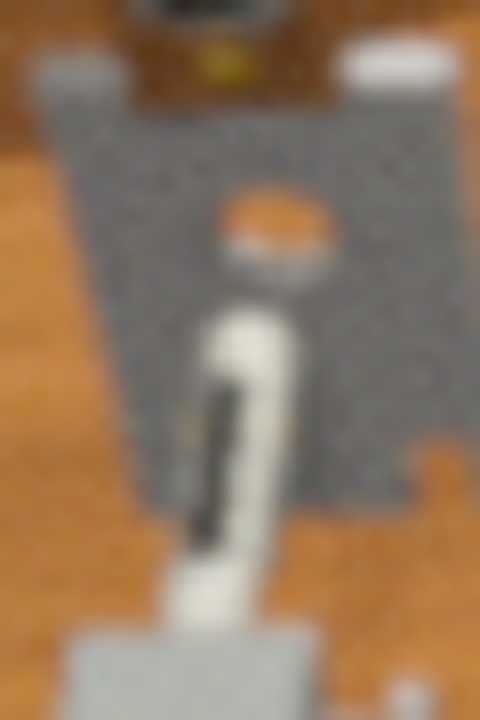

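```bash
python3 -c "
from h import *
s=read_camera('scene'); o,P,M=pose(); print(P)
n=M[:,0]; p0=P+n*.004
a,d=ray(s,251.8,164.3); E=a+d*((p0-a)@n)/(d@n); print('eye',E, 1e3*(M.T@(E-P)))
z=.1275
A=onz(s,250.1,171,z+.002);B=onz(s,247.6,186.5,z+.002)
print(A,B,np.degrees(np.arctan2(*(B-A)[[1,0]])))
for yaw in(-2.65,np.degrees(np.arctan2(*(B-A)[[1,0]]))):
  print('peg y at eye x', (A+B)[1]/2+(E[0]-(A+B)[0]/2)*np.tan(np.radians(yaw)))
"
```

```text
[ 0.46261319 -0.21887433  0.18631918]
eye [ 0.46669461 -0.21784368  0.13162276] [ 4.         -1.23949807 54.69810125]
[ 0.48870483 -0.22118246  0.1295    ] [ 0.54204994 -0.22403535  0.1295    ] -3.0612613778610345
peg y at eye x -0.22035566039451937
peg y at eye x -0.2200053510256339
```

```bash
python3 -c "
from h import *
o,P,M=pose(); c=read_camera('wrist')
W=lambda u,v: wray(c,160+(u+.5)/2-.5,100+(v+.5)/2-.5,P,M)
def atz(a,d,z): return a+d*(z-a[2])/d[2]
for u,v in [(322,345),(322,458),(278,400),(370,400)]: print('block',1e3*(M.T@(atz(*W(u,v),P[2]+.0391)-P)))
for u,v in [(322,180),(322,234)]: print('plate top edge',1e3*(M.T@(atz(*W(u,v),P[2]-.0229)-P)))
for u,v in [(322,118)]: print('plate low edge far',1e3*(M.T@(atz(*W(u,v),P[2]-.1209)-P)))
for u in (420,560):
  for v in (226,262) : print('peg',1e3*(M.T@(atz(*W(u,v),.1275)-P)))
"
```

```text
block [  1.13959627 -16.19917688 -39.10621886]
block [  1.12935407  13.47087806 -39.09370823]
block [ -7.88776203  -2.67010819 -39.1054552 ]
block [ 10.97908822  -2.68261184 -39.09512865]
plate top edge [  0.96433823 -31.38017762  22.88729591]
plate top edge [  0.96496475 -15.2654041   22.89409423]
plate low edge far [  0.67849955 -30.62387647 120.88748184]
peg [35.16240085 -4.18997617 58.83668644]
peg [35.94494771  9.59516628 58.8429302 ]
peg [87.79257351 -3.80019161 58.86567211]
peg [89.87004863 10.61283036 58.87288986]
```

Call:
{"fn": "play_rows", "kwargs": {
  "targets": [
    {"gripper": -1, "translation": [0, 0.027, 0.03], "yaw": 0},
    {"gripper": -1, "translation": [0, 0, 0], "yaw": 0},
    {"gripper": -1, "translation": [0, 0, 0], "yaw": 0},
    {"gripper": -1, "translation": [0, 0, 0], "yaw": 0}
  ]
}}

```text
time: 16.5
position: [0.4624, -0.2208, 0.1838]
eef_rot: [0.0, 1.0, -0.023, 0.0]
ft_force: [-0.4, -1.1, -4.6]
grip_width: 0.0196
```

```bash
python3 -c "
from h import *
to(.5742-.1-.0005,-.222,.1835,-2.8)
"
```

```text
P [ 0.4624 -0.2208  0.1838] yaw -2.63 tilt [ 0.e+00  1.e-04 -1.e+00] F [-0.43 -1.14 -4.63] t 16.5 w 0.0196
delta units [0.151 0.009 0.004] yawunits 0.0029
```

Call:
{"fn": "play_rows", "kwargs": {
  "targets": [
    {"gripper": -1, "translation": [0.1, 0, 0.004], "yaw": 0},
    {"gripper": -1, "translation": [0.08, 0, 0], "yaw": 0},
    {"gripper": -1, "translation": [0.02, 0, 0], "yaw": 0},
    {"gripper": -1, "translation": [0.02, 0, 0], "yaw": 0},
    {"gripper": -1, "translation": [0.02, 0, 0], "yaw": 0},
    {"gripper": -1, "translation": [0, 0, 0], "yaw": 0}
  ]
}}

```text
time: 17.25
position: [0.4804, -0.2217, 0.1835]
eef_rot: [0.0, 1.0, -0.023, 0.0]
ft_force: [-0.5, -0.4, -3.6]
grip_width: 0.0192
```

Call:
{"fn": "play_rows", "kwargs": {
  "targets": [
    {"gripper": -1, "translation": [0.02, 0, 0], "yaw": 0},
    {"gripper": -1, "translation": [0.02, 0, 0], "yaw": 0},
    {"gripper": -1, "translation": [0, 0, 0], "yaw": 0}
  ]
}}

```text
time: 17.62
position: [0.4835, -0.2218, 0.1834]
eef_rot: [0.0, 1.0, -0.023, 0.0]
ft_force: [-1.2, 0.5, -3.4]
grip_width: 0.0198
```

```bash
python3 -c "
from h import *
to(.5742-.1-.0005,-.222,.1835,-2.8)
c=read_camera('wrist'); crop(c,160,100,480,400,2,'pics/w11.png')
c=read_camera('scene'); crop(c,230,145,265,195,14,'pics/s11.png')
"
```

```text
P [ 0.4835 -0.2218  0.1834] yaw -2.63 tilt [ 1.e-04  1.e-04 -1.e+00] F [-1.23  0.47 -3.36] t 17.625 w 0.0198
delta units [-0.13   0.008 -0.001] yawunits 0.0028
```

View pics/s11.png

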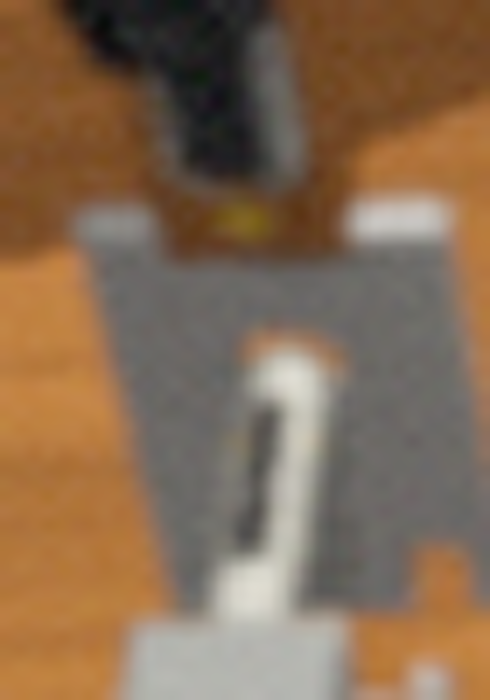

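View pics/w11.png

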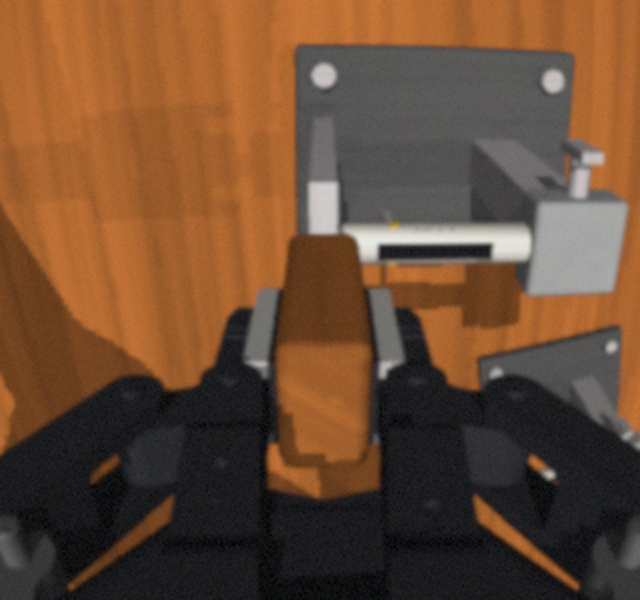

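The peg tip is centred in the eye: hole columns 245–345, tip columns 250–335 in the crop. I'll slide on.

Call:
{"fn": "play_rows", "kwargs": {
  "targets": [
    {"gripper": -1, "translation": [0.02, 0, 0], "yaw": 0},
    {"gripper": -1, "translation": [0.02, 0, 0], "yaw": 0},
    {"gripper": -1, "translation": [0.02, 0, 0], "yaw": 0},
    {"gripper": -1, "translation": [0, 0, 0], "yaw": 0}
  ]
}}

```text
time: 18.23
position: [0.488, -0.222, 0.1834]
eef_rot: [0.0, 1.0, -0.023, -0.0]
ft_force: [-0.2, -1.1, -4.0]
grip_width: 0.0194
```

Call:
{"fn": "play_rows", "kwargs": {
  "targets": [
    {"gripper": -1, "translation": [0.02, 0, 0], "yaw": 0},
    {"gripper": -1, "translation": [0.02, 0, 0], "yaw": 0},
    {"gripper": -1, "translation": [0.02, 0, 0], "yaw": 0},
    {"gripper": -1, "translation": [0, 0, 0], "yaw": 0}
  ]
}}

```text
time: 18.73
position: [0.4925, -0.2222, 0.1834]
eef_rot: [0.0, 1.0, -0.023, 0.0]
ft_force: [-0.7, -0.7, -3.9]
grip_width: 0.0193
```

Call:
{"fn": "play_rows", "kwargs": {
  "targets": [
    {"gripper": -1, "translation": [0.02, 0, 0], "yaw": 0},
    {"gripper": -1, "translation": [0.02, 0, 0], "yaw": 0},
    {"gripper": -1, "translation": [0.02, 0, 0], "yaw": 0},
    {"gripper": -1, "translation": [0, 0, 0], "yaw": 0}
  ]
}}

```text
time: 19.23
position: [0.497, -0.2224, 0.1834]
eef_rot: [0.0, 1.0, -0.023, 0.0]
ft_force: [-0.6, -0.3, -3.5]
grip_width: 0.0196
```

Call:
{"fn": "play_rows", "kwargs": {
  "targets": [
    {"gripper": -1, "translation": [0.02, 0, 0], "yaw": 0},
    {"gripper": -1, "translation": [0.02, 0, 0], "yaw": 0},
    {"gripper": -1, "translation": [0.02, 0, 0], "yaw": 0},
    {"gripper": -1, "translation": [0.02, 0, 0], "yaw": 0},
    {"gripper": -1, "translation": [0, 0, 0], "yaw": 0}
  ]
}}

```text
time: 19.85
position: [0.503, -0.2227, 0.1834]
eef_rot: [0.0, 1.0, -0.023, -0.0]
ft_force: [0.3, 0.6, -4.7]
grip_width: 0.0196
```

Call:
{"fn": "play_rows", "kwargs": {
  "targets": [
    {"gripper": -1, "translation": [0.02, 0, 0], "yaw": 0},
    {"gripper": -1, "translation": [0.02, 0, 0], "yaw": 0},
    {"gripper": -1, "translation": [0.02, 0, 0], "yaw": 0},
    {"gripper": -1, "translation": [0.02, 0, 0], "yaw": 0},
    {"gripper": -1, "translation": [0, 0, 0], "yaw": 0}
  ]
}}

```text
time: 20.48
position: [0.5089, -0.223, 0.1834]
eef_rot: [0.0, 1.0, -0.023, -0.0]
ft_force: [0.2, -0.5, -4.6]
grip_width: 0.0198
```

```bash
python3 -c "
from h import *
to(.5742-.03,-.2245,.1835,-2.7)
c=read_camera('wrist'); crop(c,160,100,480,400,2,'pics/w12.png')
c=read_camera('scene'); crop(c,230,145,265,195,14,'pics/s12.png')
"
```

```text
P [ 0.5089 -0.223   0.1834] yaw -2.63 tilt [ 0.e+00  1.e-04 -1.e+00] F [ 0.21 -0.49 -4.61] t 20.475 w 0.0198
delta units [ 0.47  -0.001 -0.001] yawunits 0.0012
```

View pics/s12.png

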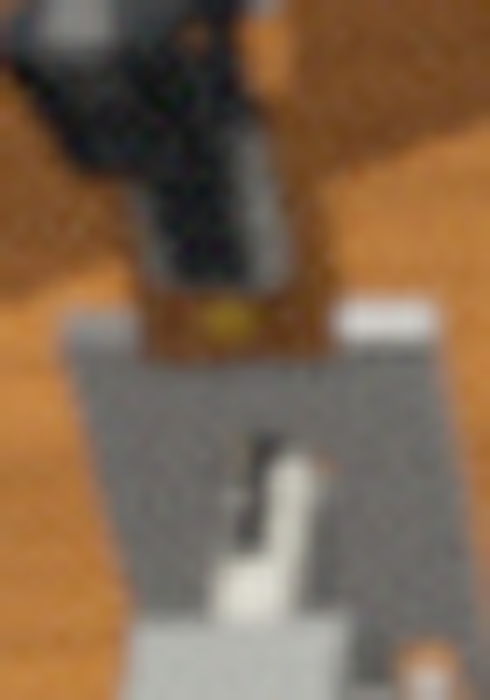

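View pics/w12.png

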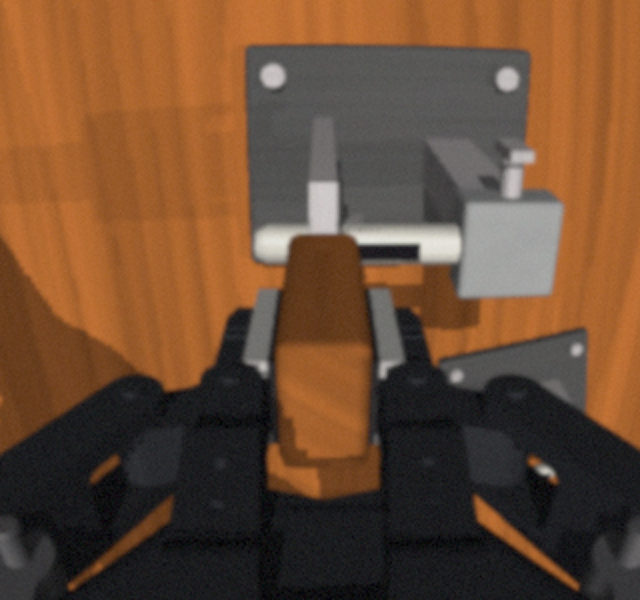

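Call:
{"fn": "play_rows", "kwargs": {
  "targets": [
    {"gripper": -1, "translation": [0.02, 0, 0], "yaw": 0},
    {"gripper": -1, "translation": [0.02, 0, 0], "yaw": 0},
    {"gripper": -1, "translation": [0.02, 0, 0], "yaw": 0},
    {"gripper": -1, "translation": [0.02, 0, 0], "yaw": 0},
    {"gripper": -1, "translation": [0, 0, 0], "yaw": 0}
  ]
}}

```text
time: 21.2
position: [0.515, -0.2232, 0.1834]
eef_rot: [0.0, 1.0, -0.023, 0.0]
ft_force: [1.2, -0.6, -4.9]
grip_width: 0.0196
```

Call:
{"fn": "play_rows", "kwargs": {
  "targets": [
    {"gripper": -1, "translation": [0.02, 0, 0], "yaw": 0},
    {"gripper": -1, "translation": [0.02, 0, 0], "yaw": 0},
    {"gripper": -1, "translation": [0.02, 0, 0], "yaw": 0},
    {"gripper": -1, "translation": [0.02, 0, 0], "yaw": 0},
    {"gripper": -1, "translation": [0, 0, 0], "yaw": 0}
  ]
}}

```text
time: 21.82
position: [0.521, -0.2235, 0.1834]
eef_rot: [0.0, 1.0, -0.023, 0.0]
ft_force: [0.6, 0.3, -4.5]
grip_width: 0.0195
```

Call:
{"fn": "play_rows", "kwargs": {
  "targets": [
    {"gripper": -1, "translation": [0.02, 0, 0], "yaw": 0},
    {"gripper": -1, "translation": [0.02, 0, 0], "yaw": 0},
    {"gripper": -1, "translation": [0.02, 0, 0], "yaw": 0},
    {"gripper": -1, "translation": [0.02, 0, 0], "yaw": 0},
    {"gripper": -1, "translation": [0, 0, 0], "yaw": 0}
  ]
}}

```text
time: 22.45
position: [0.527, -0.2238, 0.1834]
eef_rot: [0.0, 1.0, -0.023, 0.0]
ft_force: [-0.2, 0.4, -5.0]
grip_width: 0.0197
```

Call:
{"fn": "play_rows", "kwargs": {
  "targets": [
    {"gripper": -1, "translation": [0.02, 0, 0], "yaw": 0},
    {"gripper": -1, "translation": [0.02, 0, 0], "yaw": 0},
    {"gripper": -1, "translation": [0.02, 0, 0], "yaw": 0},
    {"gripper": -1, "translation": [0.02, 0, 0], "yaw": 0},
    {"gripper": -1, "translation": [0, 0, 0], "yaw": 0}
  ]
}}

```text
time: 23.08
position: [0.533, -0.2241, 0.1834]
eef_rot: [0.0, 1.0, -0.023, 0.0]
ft_force: [0.6, 0.1, -4.1]
grip_width: 0.0192
```

Call:
{"fn": "play_rows", "kwargs": {
  "targets": [
    {"gripper": -1, "translation": [0.02, 0, 0], "yaw": 0},
    {"gripper": -1, "translation": [0.02, 0, 0], "yaw": 0},
    {"gripper": -1, "translation": [0.02, 0, 0], "yaw": 0},
    {"gripper": -1, "translation": [0.02, 0, 0], "yaw": 0},
    {"gripper": -1, "translation": [0, 0, 0], "yaw": 0}
  ]
}}

```text
time: 23.7
position: [0.539, -0.2244, 0.1835]
eef_rot: [0.0, 1.0, -0.023, 0.0]
ft_force: [-0.3, 0.3, -4.3]
grip_width: 0.0195
```

Call:
{"fn": "play_rows", "kwargs": {
  "targets": [
    {"gripper": -1, "translation": [0.02, 0, 0], "yaw": 0},
    {"gripper": -1, "translation": [0.02, 0, 0], "yaw": 0},
    {"gripper": -1, "translation": [0.02, 0, 0], "yaw": 0},
    {"gripper": -1, "translation": [0, 0, 0], "yaw": 0}
  ]
}}

```text
time: 24.2
position: [0.5434, -0.2246, 0.1834]
eef_rot: [0.0, 1.0, -0.023, 0.0]
ft_force: [-0.7, 0.2, -3.8]
grip_width: 0.0195
```

```bash
python3 -c "
from h import *
to(.5742-.03,-.2245,.1835,-2.7)
c=read_camera('wrist'); crop(c,160,100,480,400,2,'pics/w13.png')
c=read_camera('scene'); crop(c,220,145,270,205,11,'pics/s13.png')
"
```

```text
P [ 0.5434 -0.2246  0.1834] yaw -2.62 tilt [ 0.e+00  1.e-04 -1.e+00] F [-0.68  0.23 -3.79] t 24.2 w 0.0195
delta units [ 0.01  -0.001 -0.001] yawunits 0.0013
```

View pics/w13.png

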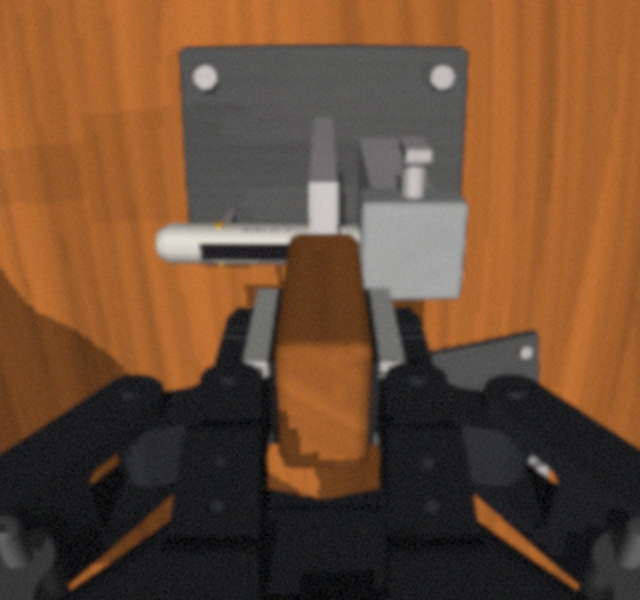

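View pics/s13.png

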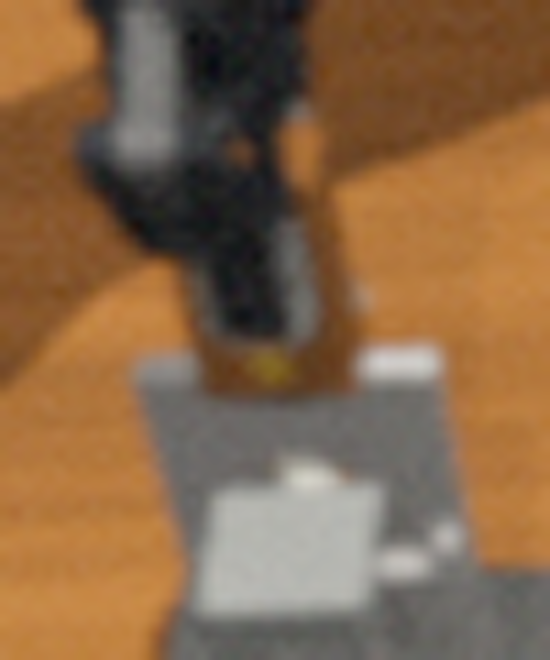

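```bash
python3 -c "
from h import *
c=read_camera('wrist'); crop(c,230,190,350,240,6,'pics/w14.png')
"
```

```text
(no output)
```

View pics/w14.png

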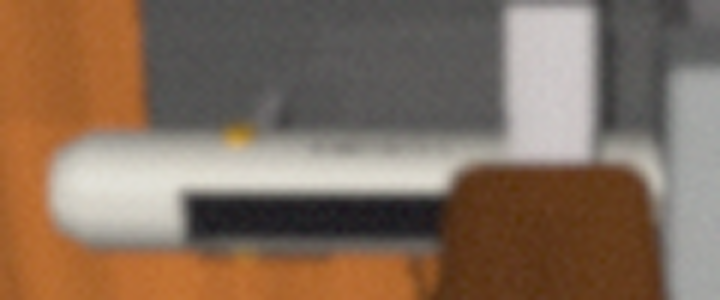

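```bash
python3 -c "
from h import *
o,P,M=pose(); c=read_camera('wrist')
S=np.array([.5742,-.2259]);a=np.radians(-2.65);ex=np.array([np.cos(a),np.sin(a)]);ey=np.array([-ex[1],ex[0]])
for an in(0,.2,.5,1,1.4):
  pr=[]
  for L in (0,.028):
    q=S+ex*(-.066+L*np.sin(an))+ey*.0025; X=[*q,.1275-L*np.cos(an)]
    pr.append(np.round((wproj(c,X,P,M)-[230,190])*6))
  print(an,pr)
"
```

```text
0 [array([234., 157.]), array([268.,  79.])]
0.2 [array([234., 157.]), array([310.,  81.])]
0.5 [array([234., 157.]), array([369.,  88.])]
1 [array([234., 157.]), array([444., 114.])]
1.4 [array([234., 157.]), array([473., 144.])]
```

The flap is down behind the plate: its tip, near (275,90), matches the 0 rad projection. I'll lower the eye gently onto the peg.

Call:
{"fn": "play_rows", "kwargs": {
  "targets": [
    {"gripper": -1, "translation": [0, 0, 0.01], "yaw": 0},
    {"gripper": -1, "translation": [0, 0, 0], "yaw": 0}
  ]
}}

```text
time: 24.65
position: [0.5433, -0.2245, 0.1826]
eef_rot: [0.0, 1.0, -0.023, -0.0]
ft_force: [0.3, -0.5, -4.2]
grip_width: 0.0193
```

Call:
{"fn": "play_rows", "kwargs": {
  "targets": [
    {"gripper": -1, "translation": [0, 0, 0.006], "yaw": 0},
    {"gripper": -1, "translation": [0, 0, 0], "yaw": 0}
  ]
}}

```text
time: 24.9
position: [0.5433, -0.2246, 0.1823]
eef_rot: [0.0, 1.0, -0.023, 0.0]
ft_force: [-0.6, -0.3, -3.8]
grip_width: 0.0196
```

Call:
{"fn": "play_rows", "kwargs": {
  "targets": [
    {"gripper": -1, "translation": [0, 0, 0.004], "yaw": 0},
    {"gripper": -1, "translation": [0, 0, 0], "yaw": 0}
  ]
}}

```text
time: 25.15
position: [0.5434, -0.2245, 0.1821]
eef_rot: [0.0, 1.0, -0.023, 0.0]
ft_force: [-0.1, 0.0, -2.7]
grip_width: 0.0195
```

Call:
{"fn": "play_rows", "kwargs": {
  "targets": [
    {"gripper": -1, "translation": [0, 0, 0.003], "yaw": 0},
    {"gripper": -1, "translation": [0, 0, 0], "yaw": 0}
  ]
}}

```text
time: 25.4
position: [0.5434, -0.2246, 0.182]
eef_rot: [0.0, 1.0, -0.023, 0.0]
ft_force: [-0.8, 1.2, -0.8]
grip_width: 0.0196
```

Call:
{"fn": "play_rows", "kwargs": {
  "targets": [
    {"gripper": -1, "translation": [0, 0, 0], "yaw": 0}
  ]
}}

```text
time: 25.52
position: [0.5434, -0.2246, 0.182]
eef_rot: [0.0, 1.0, -0.023, 0.0]
ft_force: [-1.0, 0.9, 0.6]
grip_width: 0.0195
```

Call:
{"fn": "play_rows", "kwargs": {
  "targets": [
    {"gripper": -1, "translation": [0, 0, 0], "yaw": 0},
    {"gripper": -0.52, "translation": [0, 0, 0], "yaw": 0},
    {"gripper": -0.48, "translation": [0, 0, 0], "yaw": 0},
    {"gripper": -0.44, "translation": [0, 0, 0], "yaw": 0},
    {"gripper": -0.4, "translation": [0, 0, 0], "yaw": 0},
    {"gripper": -0.3, "translation": [0, 0, 0], "yaw": 0},
    {"gripper": -0.1, "translation": [0, 0, 0], "yaw": 0},
    {"gripper": 0.1, "translation": [0, 0, 0], "yaw": 0},
    {"gripper": 0.1, "translation": [0, 0, 0], "yaw": 0}
  ],
  "squeeze": 20
}}

```text
time: 26.65
position: [0.5433, -0.2246, 0.1817]
eef_rot: [0.0, 1.0, -0.023, 0.0]
ft_force: [0.4, 1.1, -0.1]
grip_width: 0.0469
```

```bash
python3 -c "
from h import *
to(.5742-.03,-.2245,.28,-2.7)
c=read_camera('wrist'); crop(c,160,100,480,400,2,'pics/w15.png')
c=read_camera('scene'); crop(c,220,145,270,205,11,'pics/s15.png')
"
```

```text
P [ 0.5433 -0.2246  0.1817] yaw -2.63 tilt [ 0.e+00  1.e-04 -1.e+00] F [ 0.41  1.07 -0.15] t 26.65 w 0.0469
delta units [ 1.20e-02 -1.00e-03 -1.31e+00] yawunits 0.0011
```

View pics/w15.png

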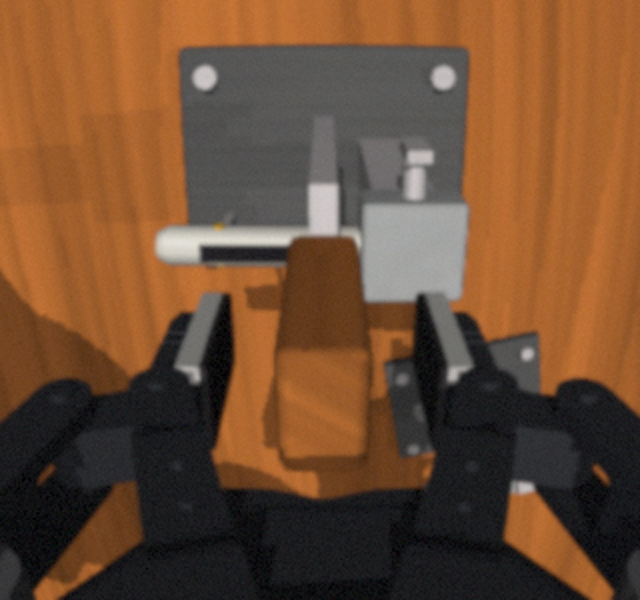

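View pics/s15.png

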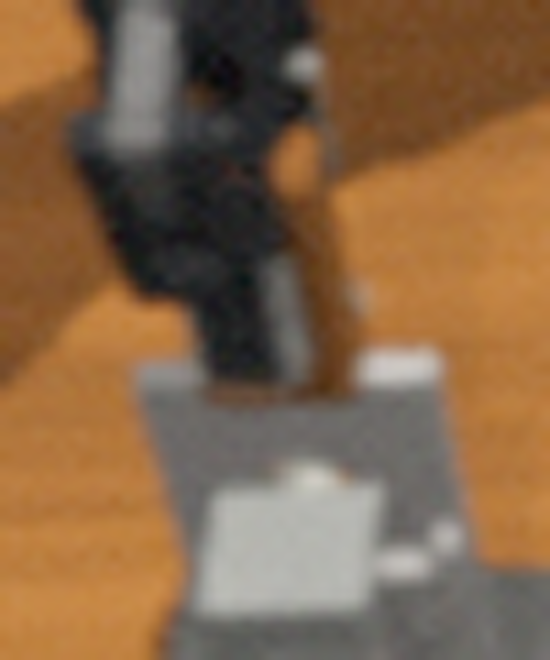

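The gauge is released and hangs upright and free, with the block clear of both pads. I'll retreat straight up.

Call:
{"fn": "play_rows", "kwargs": {
  "targets": [
    {"gripper": 0.1, "translation": [0, 0, -0.05], "yaw": 0},
    {"gripper": 0.1, "translation": [0, 0, -0.15], "yaw": 0},
    {"gripper": 0.1, "translation": [0, 0, -0.3], "yaw": 0},
    {"gripper": 0.1, "translation": [0, 0, -0.4], "yaw": 0},
    {"gripper": 0.1, "translation": [0, 0, -0.4], "yaw": 0},
    {"gripper": 0.1, "translation": [0, 0, -0.2], "yaw": 0},
    {"gripper": 0.1, "translation": [-0.4, 0, 0], "yaw": 0},
    {"gripper": 0.1, "translation": [-0.4, 0, 0], "yaw": 0},
    {"gripper": 0.1, "translation": [0, 0, 0], "yaw": 0},
    {"gripper": 0.1, "translation": [0, 0, 0], "yaw": 0},
    {"gripper": 0.1, "translation": [0, 0, 0], "yaw": 0},
    {"gripper": 0.1, "translation": [0, 0, 0], "yaw": 0}
  ]
}}

```text
time: 28.25
position: [0.4838, -0.2218, 0.2939]
eef_rot: [-0.0, 1.0, -0.023, -0.0]
ft_force: [0.0, 0.0, -0.1]
grip_width: 0.0471
```

```bash
python3 -c "
from h import *
to(.5742-.03,-.2245,.28,-2.7)
c=read_camera('wrist'); crop(c,260,80,500,290,3,'pics/w16.png')
c=read_camera('scene'); crop(c,200,120,280,220,6,'pics/s16.png'); cv2.imwrite('pics/s16f.png',c['color'][:,:,::-1])
c=read_camera('wrist'); crop(c,260,80,500,290,3,'pics/w17.png')
a=cv2.imread('pics/w16.png').astype(int)-cv2.imread('pics/w17.png'); print(abs(a).mean(),abs(a).max())
"
```

```text
P [ 0.4838 -0.2218  0.2939] yaw -2.6 tilt [-3.e-04 -2.e-04 -1.e+00] F [ 0.04  0.01 -0.13] t 28.25 w 0.0471
delta units [ 0.806 -0.     0.185] yawunits 0.0016
2.038988830099941 35
```

View pics/w16.png

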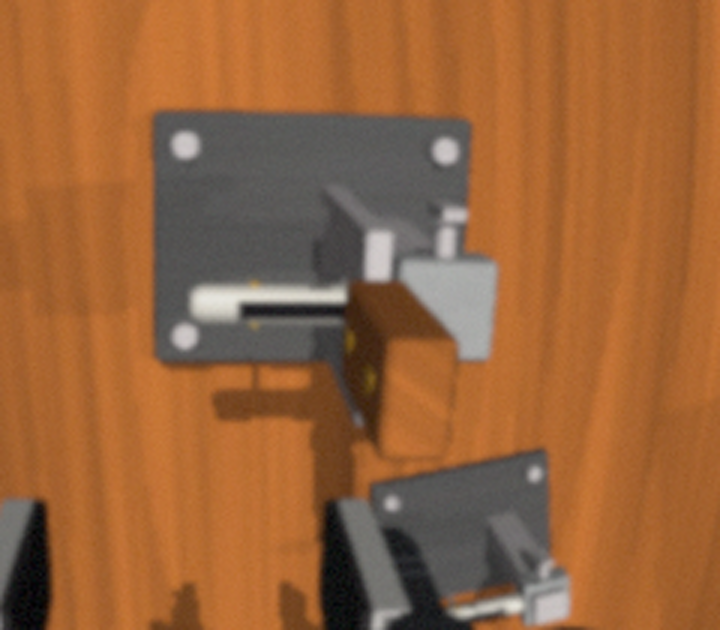

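View pics/s16.png

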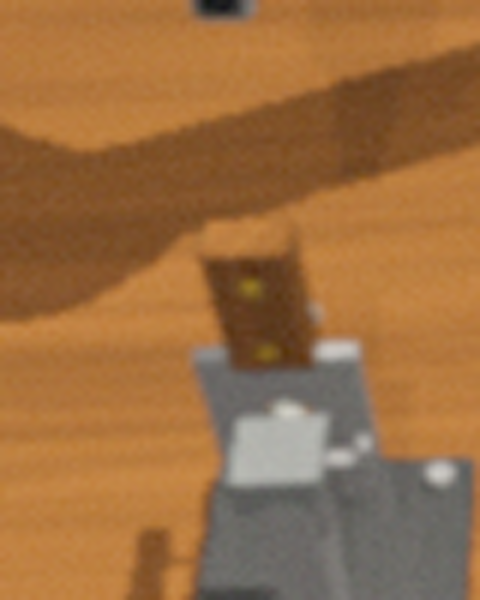

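View pics/s16f.png

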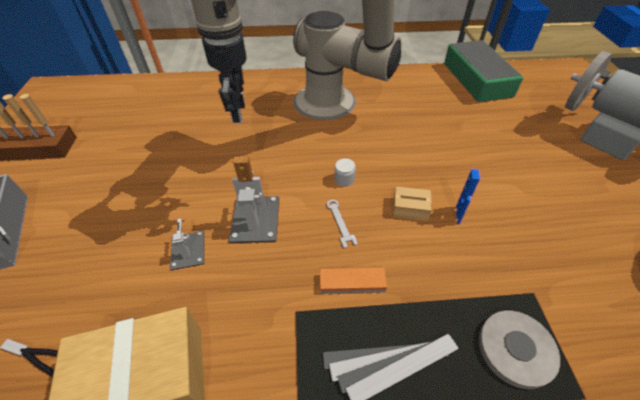

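The gauge hangs upright on the peg and the bystanders are where they were. The flap's thin shadow at (255,375) matches its hanging state. I'll hand in.

```bash
python3 -c "
from h import *
print(pose()[0]['time'], r.hand_in())"
```

```text
the job is handed in; nothing more can be done
28.4 None
```

The gauge is hanging by its eye on the large stand's peg, between the flap and the clamp, and I handed the job in at 28.4 s. The hand-in gives no verdict, so this rests on my own checks.

**What I did:**
- I lifted the gauge straight up out of the block and turned it square to the peg.
- I felt the peg by setting the gauge's lower edge on its top. First contact came at an edge height of about 134.5 mm, which puts the peg axis at about 127.5 mm. The cameras gave about 126 mm.
- I slid the eye in along the peg with no force above the sensor noise of about 1 N. I stopped with the plate's middle about 31 mm in front of the post's centre.
- I lowered the eye until the peg carried the weight, opened the fingers and withdrew upwards.

**Last checks:**
- **Gauge:** it hangs upright and free of the fingers, and wrist force is about 0. It looked still, with only pixel noise between two successive pictures.
- **Flap:** before I released the gauge, the flap's tip in the wrist picture matched its hanging position. After release, its thin shadow still looked right.
- **Bystanders:** by eye in the scene picture, the whetstone, tin, wrench and blue look-alike are where they were.

**What disagreed or came close:**
- The camera estimates of the sideways offset differed by 1–3 mm. I followed the last two, which agreed, and the eye went on without touching.
- The touch reached about 9–10 N between gauge and stand, against the 15 N limit, before I backed off.

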